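# Clear the egg bench after dosing

### The job

First get rid of the used syringes: push every syringe on the table through the sprung flap of the disposal box so that it drops inside and the flap closes behind it. Then set every petri dish of eggs flat on the tray, one to each ringed place and centred in its ring, so that they stand in neat rows.

Things in the scene. Friction and masses are not known exactly. Their poses are not given: they have to be found in the camera images.
- drop_box: fixed grey box 200 deep (x) x 180 wide (y) x 222 mm high, left or right on the table; origin: centre of underside, own -x is the front. Walls 6 mm. The front wall ends in a sill at 130 mm; from it the opening under the flap slopes up at 30 degrees to the hinge (x +45 mm, height 214 mm). Seen from above the opening is 145 deep (x -100 to +45) x 168 mm wide; behind it the top is closed
- mouth (a point): point on the outside of the closed flap, 65 mm behind the front face of the disposal box, midway across, 168 mm above the table; axes as the box
- flap (a joint): sheet-metal flap of the disposal box (167 mm long down the slope, 160 mm wide), hinged along its upper rear edge; 0 closed, grows as it swings down and inward, stop at 0.95 rad (84 degrees below level). A spring shuts it; pushing it open at the middle takes 1 to 3 N, a syringe's weight does not open it; things slide off it once it hangs steep
- tray: white board 150 (x) x 226 (y) x 22 mm, flat on the table and fixed, with no collidable rim and four ringed places, two rows of two; origin at the centre of its underside; stands on the other side from the disposal box
- place_1 (a point): centre of a ringed place (dark ring, 68 mm outside) on the tray's top face, 22 mm above the table, at x -36, y +55 mm on the tray; axes as the tray
- place_2 (a point): centre of a ringed place (dark ring, 68 mm outside) on the tray's top face, 22 mm above the table, at x -36, y -55 mm on the tray; axes as the tray
- place_3 (a point): centre of a ringed place (dark ring, 68 mm outside) on the tray's top face, 22 mm above the table, at x +36, y +55 mm on the tray; axes as the tray
- place_4 (a point): centre of a ringed place (dark ring, 68 mm outside) on the tray's top face, 22 mm above the table, at x +36, y -55 mm on the tray; axes as the tray
- dish_1_mid (a point): centre, half-way up, of an open clear petri dish with fish eggs, 58 mm diameter, 12 mm high, about 20 g; z is up. May be absent
- dish_2_mid (a point): centre, half-way up, of an open clear petri dish with fish eggs, 58 mm diameter, 12 mm high, about 20 g; z is up. May be absent
- dish_3_mid (a point): centre, half-way up, of an open clear petri dish with fish eggs, 58 mm diameter, 12 mm high, about 20 g; z is up. May be absent
- dish_4_mid (a point): centre, half-way up, of an open clear petri dish with fish eggs, 58 mm diameter, 12 mm high, about 20 g; z is up. May be absent
- syringe_1_mid (a point): centre, half-way up, of a used plastic syringe without needle, lying flat, 22 mm wide at the finger flange, about 86 mm long along its own y axis, 12 mm high, barrel about 10 to 12 mm thick at this point, 20 g; z is up as it lies at the start. May be absent
- syringe_2_mid (a point): centre, half-way up, of a used plastic syringe without needle, lying flat, 22 mm wide at the finger flange, about 86 mm long along its own y axis, 12 mm high, barrel about 10 to 12 mm thick at this point, 20 g; z is up as it lies at the start. May be absent
- syringe_3_mid (a point): centre, half-way up, of a used plastic syringe without needle, lying flat, 22 mm wide at the finger flange, about 86 mm long along its own y axis, 12 mm high, barrel about 10 to 12 mm thick at this point, 20 g; z is up as it lies at the start. May be absent
- syringe_4_mid (a point): centre, half-way up, of a used plastic syringe without needle, lying flat, 22 mm wide at the finger flange, about 86 mm long along its own y axis, 12 mm high, barrel about 10 to 12 mm thick at this point, 20 g; z is up as it lies at the start. May be absent
There are look-alikes about, which are no part of the job. Leave any purple look-alike of the part that bears dish_3_mid alone.

How it is judged:
By the outcome, as a careful person would: the job done as asked, in the order asked, and still so for the second after the job is handed in, with the robot touching nothing.
Of dish_1, dish_2, dish_3, dish_4 only 3 to 4 are there at a start; the rules pass over those that are not, and their reading is None.
Of syringe_1, syringe_2, syringe_3, syringe_4 only 3 to 4 are there at a start; the rules pass over those that are not, and their reading is None.
At some moment in a run one of dish_1, dish_2, dish_3, dish_4 may be knocked a few centimetres aside while the robot is not near it.
Once in a run the grip may slacken for a moment while it holds something.
It also fails if it takes over 210 s, if anything falls off the work surface, if the arm or the gripper's body presses on something with over 40 N, if the wrist force passes 120 N, or if a joint passes its speed limit or range.

### The arm

A 6-joint arm with a two-finger parallel gripper is mounted at the origin on a cart in front of the work surface, level with it; the furniture and walls round the work are solid. World frame = base frame: x ahead of the robot, y to its left, z up, the work surface at z = 0. Lengths are in m, angles in rad, forces in N, time in s.
With the tool pointing down it reaches from about 0.3 to 0.875 m from the base axis. Payload 6.4 kg.
Tool frame: the origin (TCP) lies between the finger pads; the fingertips stand 25 mm ahead of it and the grasp point (between the pads) lies 6 mm ahead of it; z points along the fingers, y is the line along which they close (so a half turn about z gives the same grasp; the last joint's range is limited). The gripper opens to 85 mm and grips with 20 to 120 N. Pads are 22 mm wide; open, the fingers measure 114 mm over their backs; the gripper's body (76 mm by 85 mm) begins 54 mm behind the grasp point. The pads swing forward as they close: fully open they stand 13 mm farther back than shut.
Start: joints at [-1.43, 0.181, 1.607, -0, 1.354, -0.206], TCP at [0.195, -0.541, 0.256] pointing down, gripper open.
Joint ranges: [-2.99, 2.99], [-0.89, 2.07], [0.3, 2.58], [-1.14, 4.28], [0, 2.63], [-3.12, 3.12]. Speed limits (rad/s): [2.57, 2.57, 3.01, 3.14, 3.14, 3.14].

### API

Orientations are given as a unit quaternion [w, x, y, z].
In Python, from bench import ctrl gives the robot as it stands.
- The arm moves only by the tool servo_tool, never from a script. Its argument "series" is text: rows parted by semicolons, each of 7 numbers parted by spaces: the gripper command: -1 is fully open, 1 is shut, values between are in proportion, then the shift along the tool's x, y, z in m, then the turn, a rotation vector about the tool's x, y, z in degrees. A call has 1 to 12 rows; each row is the pose to reach, as a shift and turn from the pose commanded when the call began, along the tool's axes at that moment; what a row does not reach only later rows make up. A row lasts 1/12 s, in which the tool goes at most 41.7 mm and 7.16 degrees, less where a joint would pass 70% of its speed; a pose out of reach is approached as far as the arm can. A call with a gripper value outside its range is refused whole. The fingers move at their own pace and stop on an object; the grip force is fixed at half the most. Time passes only in rows, so rows that repeat a pose let the fingers close. It gives the time, the measured TCP pose, the force, the opening and the grip force at its end, in the units of the state.
- ctrl.get_obs(): the state, without advancing time (a new reading comes with each control period).
- ctrl.camera(name): name is "scene" or "top"; returns a dict with "img" (420x560x3 uint8, red, green, blue), "z_map" (420x560 float32, m along the optical axis (not along the pixel's ray), 0 where there is no reading), "fovy" (degrees; the focal length in pixels is half the picture's height over the tangent of half this angle, whatever the lens; pixels are square), "cx", "cy" (the principal point, pixels), "extrinsics" (4x4, takes a point from camera to world coordinates). Camera axes: x right, y down, z forward; pixel columns grow to the right and rows downward; lengths in m; the calibration is good to about 2 mm. A picture is of the moment at which its call begins.
- ctrl.hand_in(): hands the job in; it is judged then, once.
The state is a dict: "time_s": time; "q": joint angles; "dq": joint speeds; "joint_efforts": joint torques, N m; "eef_pos": TCP position; "eef_rot": TCP orientation; "wrist_force": force on the tool from outside, world axes, zero at the start; "torque": the same for the moment, N m; "opening": opening from 0.0 (shut) to 1.0 (fully open); "grasp_force": force on a finger pad.
Only numpy, scipy, OpenCV 4.12 (cv2) and the standard library are available. Lean on these libraries where they do the work, as an engineer would, in place of code of your own. Each camera call takes 0.05 s, during which the arm holds its last target. There are 200 camera calls.

## Working session

There is one attempt and no reset: what is moved stays moved. The work goes in short steps, Python scripts to look and compute and a tool call to move; the robot and the scene stay as the last step left them, time stands still between calls to the robot, and variables do not carry over. Pictures are saved under pics/ and viewed, at most 14 in all, crops included, and the job is handed in when it is done.

Besides the shell and the picture viewer there is one more tool, called after "Request:" as a command line: name --argument value ..., lists and objects as JSON in quotes. servo_tool: Moves the arm, as the interface text tells. Its arguments: {"type":"object","properties":{"series":{"type":"string"}},"required":["series"]}

```bash
ls; mkdir -p pics
cat > h.py <<'E'
import numpy as np,cv2
from bench import ctrl
from scipy.spatial.transform import Rotation as R
def cam(n):
    d=ctrl.camera(n); d['f']=d['img'].shape[0]/2/np.tan(np.radians(d['fovy'])/2); return d
def cloud(d):
    z=d['z_map'].astype(float); v,u=np.mgrid[:z.shape[0],:z.shape[1]]
    p=np.stack([(u-d['cx'])/d['f']*z,(v-d['cy'])/d['f']*z,z],-1)
    E=np.array(d['extrinsics']); return p@E[:3,:3].T+E[:3,3]
def pix(d,u,v,h):
    E=np.array(d['extrinsics']); r=E[:3,:3]@np.array([(u-d['cx'])/d['f'],(v-d['cy'])/d['f'],1]); o=E[:3,3]
    return o+r*(h-o[2])/r[2]
def save(d,n,crop=None,s=1):
    im=d['img'][...,::-1]
    if crop: u0,v0,u1,v1=crop; im=im[v0:v1,u0:u1]
    cv2.imwrite('pics/'+n,cv2.resize(im,None,fx=s,fy=s,interpolation=cv2.INTER_CUBIC))
E
python3 - <<'E'
from h import *
for n in('top','scene'):
    d=cam(n); save(d,n+'0.png',s=1.42); np.savez(n+'0.npz',**d)
    print(n,d['f'],d['cx'],d['cy'],np.round(d['extrinsics'],3).tolist())
print(ctrl.get_obs())
E
```

```text
pics
top 427.6024537657394 279.77012492921625 208.87159535766222 [[0.01, -0.985, 0.175, 0.284], [-1.0, -0.007, 0.02, -0.016], [-0.019, -0.175, -0.984, 1.395], [0.0, 0.0, 0.0, 1.0]]
scene 483.0527638936812 272.99848699904146 204.99055884761438 [[-0.907, -0.303, 0.292, 0.165], [-0.421, 0.678, -0.603, 0.688], [-0.015, -0.67, -0.743, 0.969], [0.0, 0.0, 0.0, 1.0]]
{'time_s': 0.1, 'q': array([-1.43028167e+00,  1.81468668e-01,  1.60788946e+00, -1.89603062e-05,
        1.35376022e+00, -2.06319277e-01]), 'dq': array([-0.00170684, -0.0022818 , -0.00412617, -0.00025359, -0.00054612,
       -0.00022267]), 'joint_efforts': array([ 4.77814920e-04, -4.45884275e+01, -3.52239490e+01, -3.24446064e-04,
        4.14369075e-03,  1.32079930e-05]), 'eef_pos': array([ 0.19539321, -0.54031702,  0.25548208]), 'eef_rot': array([-7.62740325e-04,  9.85000284e-01,  1.72551033e-01,  1.58437781e-05]), 'wrist_force': array([0.14062734, 0.06827295, 0.37400659]), 'torque': array([ 0.03729743, -0.0359794 ,  0.03673119]), 'grasp_force': 0.0, 'opening': 1.0025676749599075}
```

View pics/top0.png

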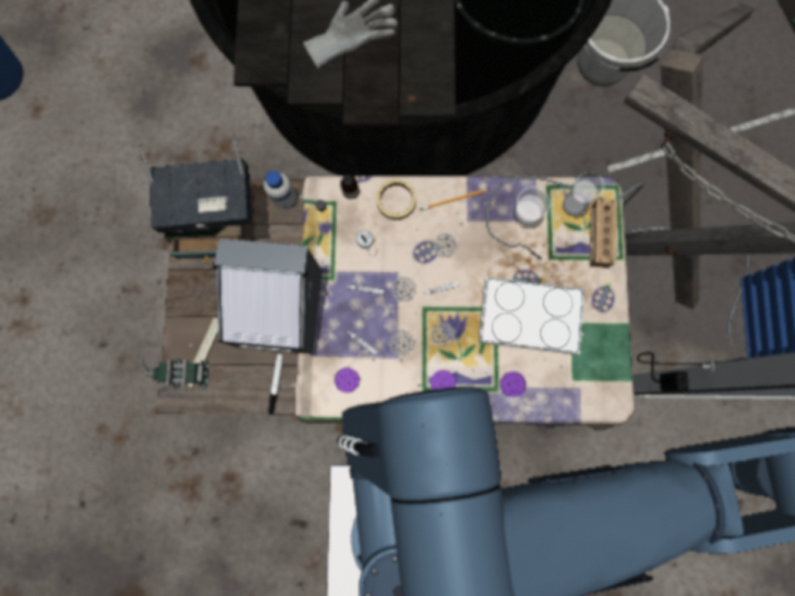

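View pics/scene0.png

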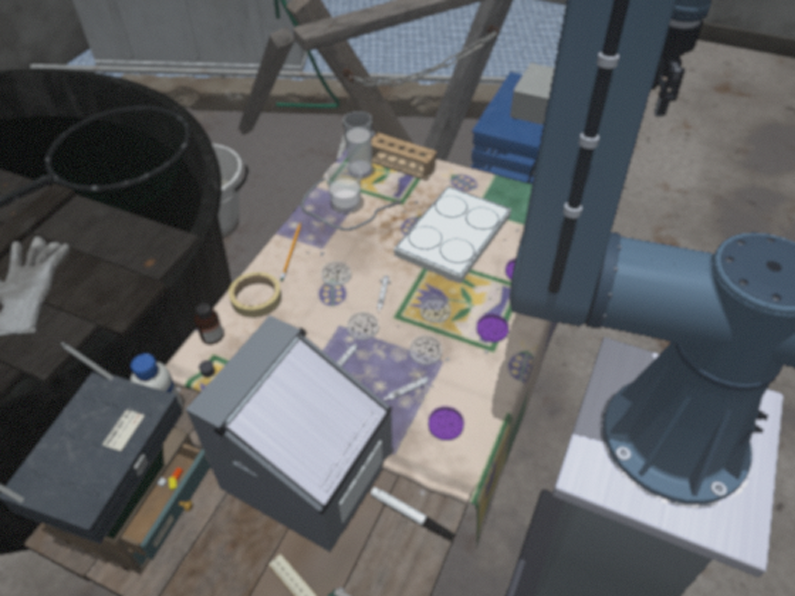

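The scene shows the box at left, the tray at right and three syringes. I'll enlarge to tell the dishes from the look-alikes.

Run:
```python
import numpy as np,cv2
import h
d=dict(np.load('top0.npz')); h.save(d,'c1.png',(208,150,378,280),4.6)
d=dict(np.load('scene0.npz')); h.save(d,'c2.png',(200,120,400,290),3.5)
```

```text
(no output)
```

View pics/c1.png

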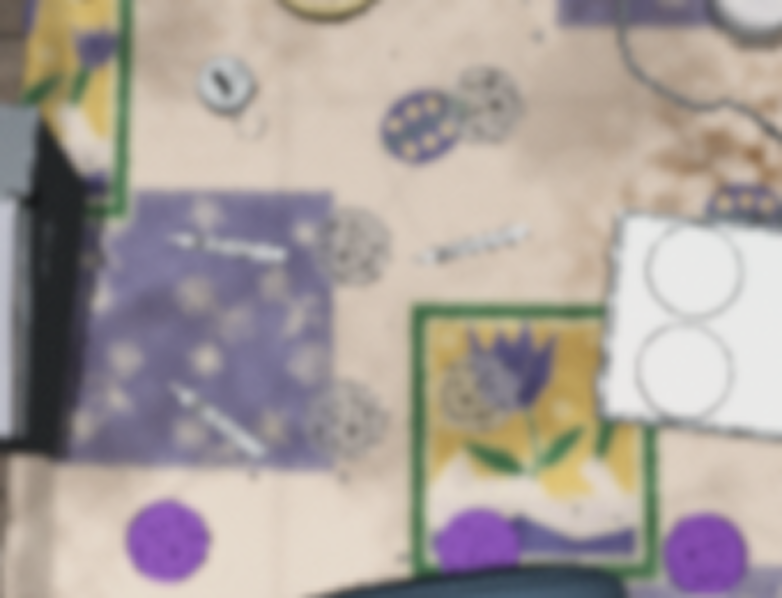

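View pics/c2.png

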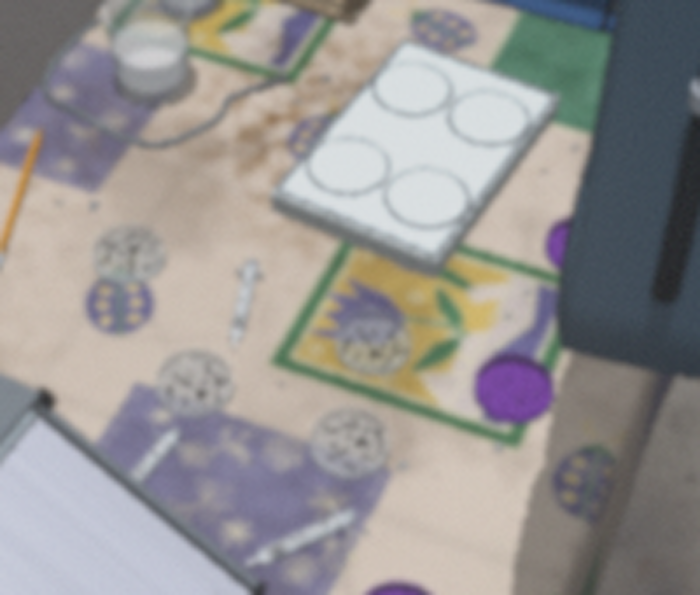

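The crops show four clear egg dishes, at (314,172), (284,204), (283,241) and (312,235) px in the top image. There are three syringes, at about (258,204), (256,241) and (312,203), and three purple look-alike discs. Next come positions in metres.

Run:
```python
import numpy as np,cv2,h
d=dict(np.load('top0.npz')); d={k:(v if v.ndim else float(v)) for k,v in d.items()}
P=h.cloud(d); f=lambda x,y:(208+x/4.6,150+y/4.6)
for n,x,y in[('A',487,103),('B',350,246),('C',347,420),('D',480,392)]:
    u,v=f(x,y); print(n,np.round(h.pix(d,u,v,.008),4), np.round(P[int(v),int(u)],3))
for n,a,b in[('S1',(172,239),(287,255)),('S2',(173,387),(265,454)),('S3',(416,259),(531,232))]:
    p,q=[h.pix(d,*f(*t),.006) for t in(a,b)]; m=(p+q)/2;w=q-p
    print(n,np.round(m,4),'len',np.linalg.norm(w),'dir',np.degrees(np.arctan2(w[1],w[0])))
# tray
z=P[...,2]; v,u=np.mgrid[:420,:560]
m=(z>.014)&(z<.03)&(u>330)&(u<420)&(v>190)&(v<255)
m=cv2.morphologyEx(m.astype(np.uint8),cv2.MORPH_OPEN,np.ones((3,3)))
n,l,s,c=cv2.connectedComponentsWithStats(m); i=1+s[1:,4].argmax(); pts=P[l==i]
print('tray',cv2.minAreaRect(pts[:,:2].astype(np.float32)*1000),np.median(pts[:,2]))
gray=d['img'].min(2); mm=((gray>190)&(u>330)&(u<420)&(v>190)&(v<255)).astype(np.uint8)
n,l,s,c=cv2.connectedComponentsWithStats(cv2.morphologyEx(mm,cv2.MORPH_CLOSE,np.ones((5,5)))); i=1+s[1:,4].argmax()
vv,uu=np.where(l==i); r=cv2.boxPoints(cv2.minAreaRect(np.stack([uu,vv],1).astype(np.float32)))
C=np.array([h.pix(d,*t,.022) for t in r]);print('traycorners',np.round(C,3).tolist(),C.mean(0))
# box
m=(z>.10)&(z<.26)&(u>140)&(u<235)&(v>160)&(v<255)
pts=P[m]; print('box',cv2.minAreaRect(pts[:,:2].astype(np.float32)*1000), pts.min(0),pts.max(0))
for a in np.arange(160,250,6): print(a,np.round(P[a,186],3))
```

```text
A [ 0.6551 -0.0995  0.008 ] [ 0.656 -0.097  0.01 ]
B [ 0.5487 -0.0009  0.008 ] [ 0.551 -0.001  0.003]
C [4.236e-01 2.000e-04 8.000e-03] [0.425 0.002 0.006]
D [ 0.4442 -0.0937  0.008 ] [ 0.446 -0.093  0.001]
S1 [0.5478 0.0859 0.006 ] len 0.08381360279441447 dir -97.66528378233792
S2 [0.4227 0.091  0.006 ] len 0.08121142894380565 dir -125.38507289884042
S3 [ 0.55   -0.0896  0.006 ] len 0.08496121303302215 dir -76.19996922660914
tray ((489.80010986328125, -292.62890625), (226.8876190185547, 151.0261993408203), 83.16961669921875) 0.02391945994892808
traycorners [[0.431, -0.175, 0.022], [0.571, -0.194, 0.022], [0.545, -0.415, 0.022], [0.406, -0.392, 0.022]] [ 0.488412   -0.29392858  0.022     ]
box ((533.6803588867188, 323.10430908203125), (260.5217590332031, 255.2928009033203), 85.30049133300781) [0.3970759  0.19080311 0.10006663] [0.66467214 0.44660517 0.23147903]
160 [ 0.699  0.334 -0.002]
166 [0.677 0.332 0.001]
172 [0.597 0.276 0.224]
178 [0.579 0.275 0.223]
184 [0.562 0.275 0.222]
190 [0.545 0.274 0.22 ]
196 [0.531 0.278 0.203]
202 [0.516 0.279 0.195]
208 [0.5   0.281 0.184]
214 [0.484 0.281 0.177]
220 [0.468 0.283 0.167]
226 [0.451 0.285 0.155]
232 [0.434 0.285 0.151]
238 [0.418 0.287 0.14 ]
244 [0.404 0.297 0.093]
```

Run:
```python
import numpy as np,cv2,h
d=dict(np.load('top0.npz')); d={k:(v if v.ndim else float(v)) for k,v in d.items()}
P=h.cloud(d); z=P[...,2]; v,u=np.mgrid[:420,:560]
m=(z>.213)&(z<.235)&(u>145)&(u<230)&(v>160)&(v<200)
p=P[m][:,:2]; print('reartop',cv2.minAreaRect(p.astype(np.float32)*1000),p.min(0),p.max(0))
m=(u>158)&(u<212)&(v>196)&(v<236); p=P[m]; A=np.c_[p[:,:2],np.ones(len(p))]; s,*_=np.linalg.lstsq(A,p[:,2],rcond=None)
print('flap plane',s,'yaw',np.degrees(np.arctan2(s[1],s[0])),'slope',np.degrees(np.arctan(np.hypot(s[0],s[1]))))
h.save(d,'box.png',(145,160,235,255),6.2)
```

```text
reartop ((568.6820678710938, 284.19964599609375), (188.15345764160156, 71.55094909667969), 85.90058898925781) [0.53245256 0.19141552] [0.60889234 0.3789277 ]
flap plane [-0.58441686 -0.7400941   0.66624538] yaw -128.2964599449818 slope 43.32018462068124
```

View pics/box.png

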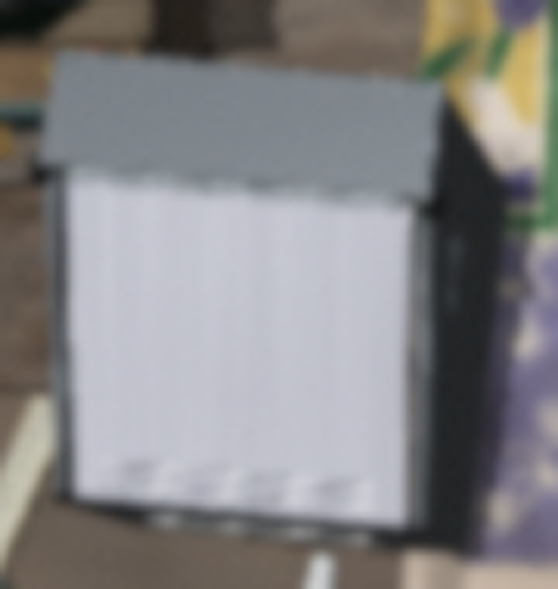

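Run:
```python
import numpy as np,cv2,h
d=dict(np.load('top0.npz')); d={k:(v if v.ndim else float(v)) for k,v in d.items()}
g=lambda x,y,z:h.pix(d,145+x/6.2,160+y/6.2,z)
BL,BR,FL,FR=g(57,52,.222),g(445,82,.222),g(62,503,.13),g(430,532,.13)
print(BL,BR,FL,FR)
print(np.linalg.norm(BL-BR),np.degrees(np.arctan2(*(BL-BR)[[0,1]])),np.degrees(np.arctan2(*(FL-FR)[[0,1]])), np.linalg.norm((BL+BR-FL-FR)[:2])/2)
a=(BL+BR)/2;b=(FL+FR)/2;c=(a+b)/2;print('centre',c,'axis',a-b, np.degrees(np.arctan2(*(a-b)[[1,0]])))
print('mouth',b+ (a-b)/np.linalg.norm((a-b)[:2])*.065)
for r in range(200,236,6): print(np.round(h.cloud(d)[r,[160,175,190,205]],3).tolist())
```

```text
[0.60734508 0.36790557 0.222     ] [0.59403529 0.18846818 0.222     ] [0.4087011  0.38173137 0.13      ] [0.39624285 0.20369856 0.13      ]
0.17993033162375988 4.242154415138175 4.002877432871289 0.19874990346811672
centre [0.50158108 0.28545092 0.176     ] axis [ 0.19821821 -0.01452809  0.092     ] -4.191909088589382
mouth [0.46729809 0.28796364 0.16008806]
[[0.52, 0.353, 0.198], [0.52, 0.309, 0.201], [0.521, 0.267, 0.197], [0.52, 0.223, 0.202]]
[[0.505, 0.356, 0.184], [0.284, -0.016, 1.395], [0.505, 0.268, 0.189], [0.505, 0.224, 0.192]]
[[0.488, 0.356, 0.181], [0.489, 0.313, 0.18], [0.488, 0.268, 0.184], [0.489, 0.225, 0.185]]
[[0.473, 0.361, 0.163], [0.473, 0.315, 0.17], [0.473, 0.271, 0.171], [0.472, 0.225, 0.178]]
[[0.456, 0.361, 0.16], [0.456, 0.316, 0.16], [0.457, 0.272, 0.16], [0.456, 0.227, 0.168]]
[[0.44, 0.364, 0.145], [0.44, 0.318, 0.149], [0.44, 0.273, 0.155], [0.44, 0.228, 0.156]]
```

Results:
- **Box:** yaw −4.2°, mouth at about (0.467, 0.288).
- **Tray:** centre at about (0.489, −0.293), yaw −6.7°.

I'll write a planner that turns world targets into tool-axis numbers.

```bash
cat > plan.py <<'E'
import sys,numpy as np
from scipy.spatial.transform import Rotation as R
def rot(yaw): return R.from_euler('z',yaw,degrees=True)*R.from_euler('x',180,degrees=True)
def plan(ts,p=None,r=None):
    "targets (x,y,z,yaw): tool-axis numbers for each next call"
    if p is None:
        from bench import ctrl
        o=ctrl.get_obs(); p=o['eef_pos']; q=o['eef_rot']; r=R.from_quat([q[1],q[2],q[3],q[0]]); print('t',o['time_s'],'pos',np.round(p,4),'open',round(o['opening'],3),'grip',o['grasp_force'])
    for x,y,z,w in ts:
        t=np.array([x,y,z]); s=r.inv().apply(t-p); v=(r.inv()*rot(w)).as_rotvec(degrees=True)
        print((x,y,z,w),'->',*np.round(s,4),*np.round(v,1),'rows',int(np.ceil(max(np.linalg.norm(s)/.0417,np.linalg.norm(v)/7.16))))
        p=t;r=rot(w)
if __name__=='__main__':
    plan([tuple(map(float,a.split(','))) for a in sys.argv[1:]])
E
python3 plan.py .548,.086,.09,82.3 .548,.086,.035,82.3 .548,.086,.25,82.3 .446,.288,.25,85.8 .446,.288,.101,85.8
```

```text
t 0.1 pos [ 0.1954 -0.5403  0.2555] open 1.003 grip 0.0
(0.548, 0.086, 0.09, 82.3) -> 0.5445 -0.4689 0.1663 -0.1 -0.1 -62.4 rows 18
(0.548, 0.086, 0.035, 82.3) -> -0.0 -0.0 0.055 0.0 0.0 0.0 rows 2
(0.548, 0.086, 0.25, 82.3) -> 0.0 0.0 -0.215 0.0 0.0 0.0 rows 6
(0.446, 0.288, 0.25, 85.8) -> 0.1865 -0.1281 -0.0 0.0 0.0 -3.5 rows 6
(0.446, 0.288, 0.101, 85.8) -> 0.0 -0.0 0.149 0.0 0.0 0.0 rows 4
```

```bash
python3 plan.py .42,-.15,.20,60 .548,.086,.07,82.3
```

```text
t 0.1 pos [ 0.1954 -0.5403  0.2555] open 1.003 grip 0.0
(0.42, -0.15, 0.2, 60.0) -> 0.3439 -0.2906 0.056 -0.1 -0.0 -40.1 rows 11
(0.548, 0.086, 0.07, 82.3) -> 0.2684 -0.0071 0.13 -0.0 0.0 -22.3 rows 8
```

Request:
servo_tool --series "0 0.344 -0.291 0.056 0 0 -40;0 0.344 -0.291 0.056 0 0 -40;0 0.344 -0.291 0.056 0 0 -40;0 0.344 -0.291 0.056 0 0 -40;0 0.344 -0.291 0.056 0 0 -40;0 0.344 -0.291 0.056 0 0 -40;0 0.344 -0.291 0.056 0 0 -40;0 0.344 -0.291 0.056 0 0 -40;0 0.344 -0.291 0.056 0 0 -40;0 0.344 -0.291 0.056 0 0 -40;0 0.344 -0.291 0.056 0 0 -40;0 0.344 -0.291 0.056 0 0 -40"

```text
time_s: 1.1
eef_pos: [0.4213, -0.1442, 0.1991]
eef_rot: [-0.002, 0.865, 0.502, 0.001]
wrist_force: [0.5, -0.2, 0.5]
opening: 0.5
grasp_force: 0.0
```

Request:
servo_tool --series "0 0.268 -0.007 0.13 0 0 -22;0 0.268 -0.007 0.13 0 0 -22;0 0.268 -0.007 0.13 0 0 -22;0 0.268 -0.007 0.13 0 0 -22;0 0.268 -0.007 0.13 0 0 -22;0 0.268 -0.007 0.13 0 0 -22;0 0.268 -0.007 0.13 0 0 -22;0 0.268 -0.007 0.13 0 0 -22;0 0.268 -0.007 0.13 0 0 -22;0 0.268 -0.007 0.13 0 0 -22"

```text
time_s: 1.93
eef_pos: [0.548, 0.085, 0.0698]
eef_rot: [-0.0, 0.755, 0.656, -0.001]
wrist_force: [-0.6, -0.3, 1.2]
opening: 0.495
grasp_force: 0.0
```

```bash
python3 - <<'E'
from h import *
d=cam('top'); save(d,'t1.png',(160,110,460,320),2.6); np.savez('t1.npz',**d)
s=cam('scene'); save(s,'s1.png',(200,140,400,300),3.5)
E
python3 plan.py .548,.086,.035,82.3
```

```text
t 2.0333 pos [0.5486 0.0839 0.071 ] open 0.498 grip 0.0
(0.548, 0.086, 0.035, 82.3) -> 0.002 -0.0009 0.036 0.0 0.0 -0.5 rows 1
```

View pics/t1.png

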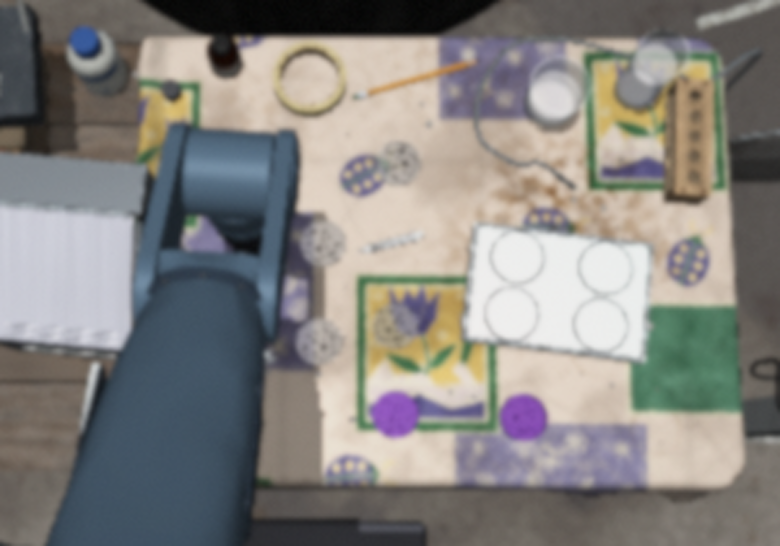

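View pics/s1.png

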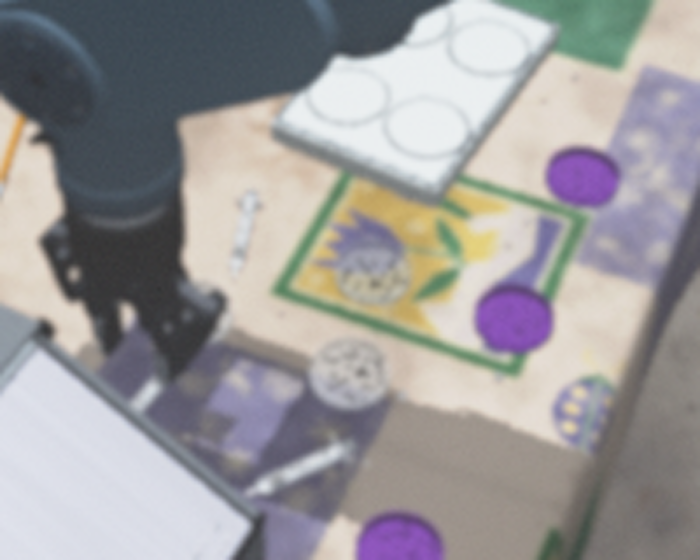

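The table now looks clear of the arm: three syringes, four dishes and nothing more. Next is syringe 1.

Request:
servo_tool --series "0 0.002 0 0.02 0 0 0;0 0.002 0 0.036 0 0 0;0 0.002 0 0.036 0 0 0;0 0.002 0 0.041 0 0 0;0 0.002 0 0.041 0 0 0"

```text
time_s: 2.45
eef_pos: [0.549, 0.0862, 0.0299]
eef_rot: [0.0, 0.756, 0.655, 0.0]
wrist_force: [-0.0, -0.2, -0.2]
opening: 0.498
grasp_force: 0.0
```

Request:
servo_tool --series "1 0 0 0 0 0 0;1 0 0 0 0 0 0;1 0 0 0 0 0 0;1 0 0 0 0 0 0;1 0 0 0 0 0 0;1 0 0 0 0 0 0;1 0 0 0 0 0 0;1 0 0 0 0 0 0"

```text
time_s: 3.12
eef_pos: [0.5495, 0.0869, 0.0304]
eef_rot: [0.001, 0.755, 0.655, 0.0]
wrist_force: [-1.3, -0.7, 6.4]
opening: 0.093
grasp_force: 58.9
```

Request:
servo_tool --series "1 0 0 -0.22 0 0 0;1 0 0 -0.22 0 0 0;1 0 0 -0.22 0 0 0;1 0 0 -0.22 0 0 0;1 0 0 -0.22 0 0 0;1 0 0 -0.22 0 0 0;1 0 0 -0.22 0 0 0"

```text
time_s: 3.7
eef_pos: [0.5514, 0.0872, 0.2547]
eef_rot: [0.003, 0.755, 0.655, 0.004]
wrist_force: [0.8, 1.4, -1.0]
opening: 0.088
grasp_force: 58.8
```

```bash
python3 plan.py .457,.2885,.25,85.8 .457,.2885,.101,85.8 .457,.2885,.25,85.8 .423,.091,.08,54.6 .423,.091,.031,54.6 .423,.091,.25,54.6 .457,.2885,.25,85.8 .457,.2885,.101,85.8 .457,.2885,.25,85.8 .55,-.0896,.08,103.8
```

```text
t 3.7 pos [0.5514 0.0872 0.2547] open 0.088 grip 58.83823424577713
(0.457, 0.2885, 0.25, 85.8) -> 0.186 -0.1219 0.0037 0.6 -0.0 -3.9 rows 6
(0.457, 0.2885, 0.101, 85.8) -> 0.0 -0.0 0.149 0.0 0.0 0.0 rows 4
(0.457, 0.2885, 0.25, 85.8) -> 0.0 0.0 -0.149 0.0 0.0 0.0 rows 4
(0.423, 0.091, 0.08, 54.6) -> -0.1995 -0.0194 0.17 0.0 -0.0 31.2 rows 7
(0.423, 0.091, 0.031, 54.6) -> 0.0 -0.0 0.049 0.0 0.0 0.0 rows 2
(0.423, 0.091, 0.25, 54.6) -> 0.0 0.0 -0.219 0.0 0.0 0.0 rows 6
(0.457, 0.2885, 0.25, 85.8) -> 0.1807 -0.0867 -0.0 -0.0 0.0 -31.2 rows 5
(0.457, 0.2885, 0.101, 85.8) -> 0.0 -0.0 0.149 0.0 0.0 0.0 rows 4
(0.457, 0.2885, 0.25, 85.8) -> 0.0 0.0 -0.149 0.0 0.0 0.0 rows 4
(0.55, -0.0896, 0.08, 103.8) -> -0.3703 0.1204 0.17 -0.0 0.0 -18.0 rows 11
```

Request:
servo_tool --series "1 0.186 -0.12 0 0 0 -4;1 0.186 -0.12 0 0 0 -4;1 0.186 -0.12 0 0 0 -4;1 0.186 -0.12 0 0 0 -4;1 0.186 -0.12 0 0 0 -4;1 0.186 -0.12 0 0 0 -4;1 0.186 -0.12 0 0 0 -4;1 0.186 -0.12 0 0 0 -4"

```text
time_s: 4.37
eef_pos: [0.4555, 0.2883, 0.2477]
eef_rot: [-0.0, 0.731, 0.682, -0.001]
wrist_force: [0.2, -0.1, -0.1]
opening: 0.088
grasp_force: 58.9
```

Request:
servo_tool --series "1 0 0 0.03 0 0 0;1 0 0 0.06 0 0 0;1 0 0 0.08 0 0 0;1 0 0 0.10 0 0 0;1 0 0 0.12 0 0 0;1 0 0 0.135 0 0 0;1 0 0 0.15 0 0 0;1 0 0 0.15 0 0 0"

```text
time_s: 5.03
eef_pos: [0.4546, 0.2855, 0.0955]
eef_rot: [-0.001, 0.733, 0.68, -0.003]
wrist_force: [-3.1, -0.6, -0.9]
opening: 0.088
grasp_force: 59.0
```

```bash
python3 - <<'E'
from h import *
s=cam('scene'); save(s,'s2.png',(90,190,330,400),2.8)
E
python3 plan.py
```

```text
t 5.0833 pos [0.4552 0.286  0.097 ] open 0.092 grip 59.01807703077793
```

View pics/s2.png

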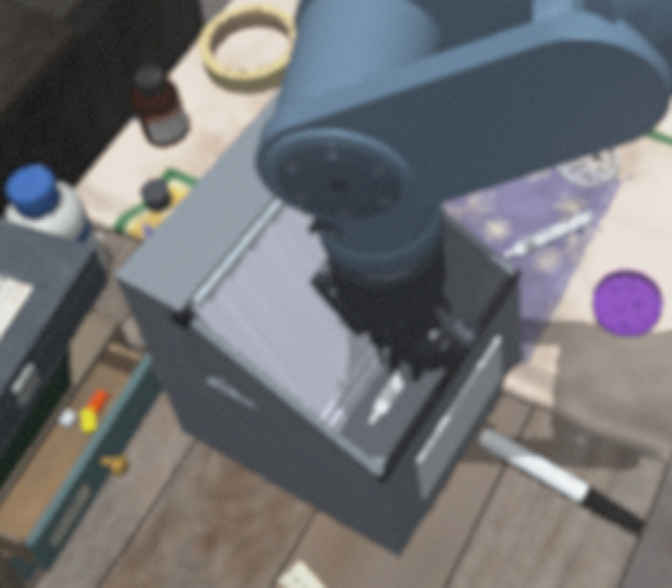

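The flap hangs steep behind the fingers. The syringe is clear in front of it at about (388,398) in the crop, so I release it, withdraw and go to syringe 2.

Request:
servo_tool --series "0.3 0 0 0 0 0 0;0.3 0 0 0 0 0 0;0.3 0 0 0 0 0 0;0.3 0 0 0 0 0 0;0.3 0 0 0 0 0 0;0.3 0 0 0 0 0 0;0.3 0 0 0 0 0 0"

```text
time_s: 5.67
eef_pos: [0.4581, 0.2884, 0.1008]
eef_rot: [0.001, 0.732, 0.681, 0.002]
wrist_force: [5.2, -1.1, 5.3]
opening: 0.351
grasp_force: 0.0
```

Request:
servo_tool --series "0.3 0 0 -0.03 0 0 0;0.3 0 0 -0.06 0 0 0;0.3 0 0 -0.09 0 0 0;0.3 0 0 -0.12 0 0 0;0.3 0 0 -0.15 0 0 0;0.3 0 0 -0.15 0 0 0"

```text
time_s: 6.17
eef_pos: [0.4586, 0.2896, 0.2559]
eef_rot: [0.002, 0.732, 0.681, 0.005]
wrist_force: [1.2, 0.9, 0.5]
opening: 0.355
grasp_force: 0.0
```

Request:
servo_tool --series "0 -0.2 -0.019 0.1 0 0 31;0 -0.2 -0.019 0.1 0 0 31;0 -0.2 -0.019 0.1 0 0 31;0 -0.2 -0.019 0.1 0 0 31;0 -0.2 -0.019 0.1 0 0 31;0 -0.2 -0.019 0.17 0 0 31;0 -0.2 -0.019 0.17 0 0 31;0 -0.2 -0.019 0.17 0 0 31;0 -0.2 -0.019 0.17 0 0 31"

```text
time_s: 6.92
eef_pos: [0.4206, 0.0903, 0.0778]
eef_rot: [-0.002, 0.888, 0.46, -0.003]
wrist_force: [0.8, -0.1, 0.7]
opening: 0.499
grasp_force: 0.0
```

```bash
python3 - <<'E'
from h import *
s=cam('scene'); save(s,'s3.png',(90,150,350,390),2.4)
E
python3 plan.py .423,.091,.031,54.6
```

```text
t 6.9667 pos [0.4227 0.0905 0.0797] open 0.504 grip 0.0
(0.423, 0.091, 0.031, 54.6) -> 0.0005 0.0 0.0487 -0.1 0.0 0.3 rows 2
```

View pics/s3.png

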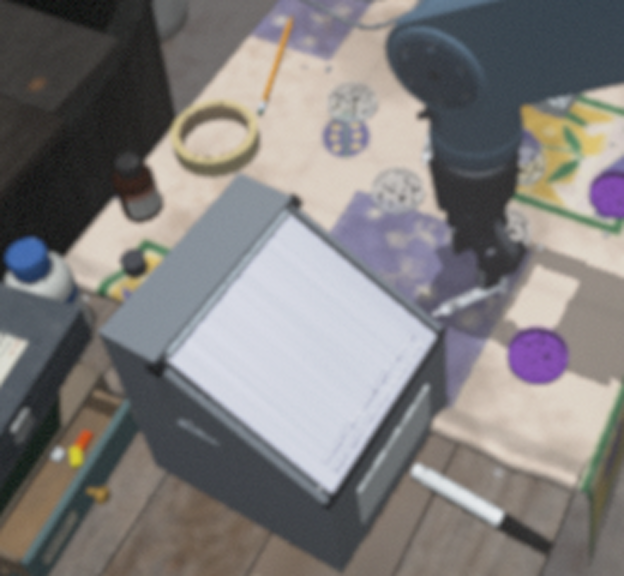

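The flap is closed and syringe 1 is gone from the table. Now syringe 2, which is between the fingers.

Request:
servo_tool --series "0 0 0 0.03 0 0 0;0 0 0 0.049 0 0 0;0 0 0 0.049 0 0 0;0 0 0 0.049 0 0 0"

```text
time_s: 7.3
eef_pos: [0.4239, 0.0908, 0.0318]
eef_rot: [0.0, 0.887, 0.461, 0.001]
wrist_force: [-0.8, 0.5, 0.8]
opening: 0.495
grasp_force: 0.0
```

Request:
servo_tool --series "1 0 0 0 0 0 0;1 0 0 0 0 0 0;1 0 0 0 0 0 0;1 0 0 0 0 0 0;1 0 0 0 0 0 0;1 0 0 0 0 0 0;1 0 0 0 0 0 0"

```text
time_s: 7.88
eef_pos: [0.4246, 0.0902, 0.0321]
eef_rot: [0.001, 0.888, 0.461, 0.001]
wrist_force: [-1.6, 0.8, 8.9]
opening: 0.082
grasp_force: 59.1
```

Request:
servo_tool --series "1 0 0 -0.22 0 0 0;1 0 0 -0.22 0 0 0;1 0 0 -0.22 0 0 0;1 0 0 -0.22 0 0 0;1 0 0 -0.22 0 0 0;1 0 0 -0.22 0 0 0;1 0 0 -0.22 0 0 0;1 0 0 -0.22 0 0 0"

```text
time_s: 8.55
eef_pos: [0.4233, 0.0901, 0.2514]
eef_rot: [0.001, 0.888, 0.461, 0.001]
wrist_force: [-0.3, 0.3, 0.4]
opening: 0.081
grasp_force: 58.5
```

Request:
servo_tool --series "1 0.181 -0.087 0 0 0 -31;1 0.181 -0.087 0 0 0 -31;1 0.181 -0.087 0 0 0 -31;1 0.181 -0.087 0 0 0 -31;1 0.181 -0.087 0 0 0 -31;1 0.181 -0.087 0 0 0 -31;1 0.181 -0.087 0 0 0 -31;1 0.181 -0.087 0 0 0 -31"

```text
time_s: 9.22
eef_pos: [0.4548, 0.2877, 0.2482]
eef_rot: [-0.001, 0.732, 0.681, -0.002]
wrist_force: [-0.5, 0.1, 0.4]
opening: 0.078
grasp_force: 58.6
```

```bash
python3 - <<'E'
from h import *
s=cam('scene'); save(s,'s4.png',(90,150,350,390),2.0)
E
python3 plan.py .457,.2885,.25,85.8
```

```text
t 9.2667 pos [0.4551 0.2872 0.2487] open 0.081 grip 58.574708164323965
(0.457, 0.2885, 0.25, 85.8) -> 0.0014 0.0018 -0.0013 -0.2 0.1 0.0 rows 1
```

Request:
servo_tool --series "1 0 0 0.03 0 0 0;1 0 0 0.06 0 0 0;1 0 0 0.08 0 0 0;1 0 0 0.10 0 0 0;1 0 0 0.12 0 0 0;1 0 0 0.135 0 0 0;1 0 0 0.15 0 0 0;1 0 0 0.15 0 0 0"

```text
time_s: 9.93
eef_pos: [0.4536, 0.2859, 0.0971]
eef_rot: [-0.001, 0.733, 0.68, -0.003]
wrist_force: [-1.7, -0.4, -0.1]
opening: 0.083
grasp_force: 60.5
```

Request:
servo_tool --series "0.3 0 0 0 0 0 0;0.3 0 0 0 0 0 0;0.3 0 0 0 0 0 0;0.3 0 0 0 0 0 0;0.3 0 0 0 0 0 0;0.3 0 0 0 0 0 0;0.3 0 0 0 0 0 0"

```text
time_s: 10.52
eef_pos: [0.4577, 0.2884, 0.1019]
eef_rot: [0.001, 0.732, 0.681, 0.002]
wrist_force: [4.5, -2.3, 5.0]
opening: 0.351
grasp_force: 0.4
```

Request:
servo_tool --series "0.3 0 0 -0.03 0 0 0;0.3 0 0 -0.06 0 0 0;0.3 0 0 -0.09 0 0 0;0.3 0 0 -0.12 0 0 0;0.3 0 0 -0.15 0 0 0;0.3 0 0 -0.15 0 0 0"

```text
time_s: 11.02
eef_pos: [0.4584, 0.2895, 0.2571]
eef_rot: [0.002, 0.732, 0.681, 0.005]
wrist_force: [1.1, 0.7, 1.0]
opening: 0.351
grasp_force: 0.0
```

Request:
servo_tool --series "0 -0.37 0.12 0.02 0 0 -18;0 -0.37 0.12 0.02 0 0 -18;0 -0.37 0.12 0.02 0 0 -18;0 -0.37 0.12 0.02 0 0 -18;0 -0.37 0.12 0.02 0 0 -18;0 -0.37 0.12 0.17 0 0 -18;0 -0.37 0.12 0.17 0 0 -18;0 -0.37 0.12 0.17 0 0 -18;0 -0.37 0.12 0.17 0 0 -18;0 -0.37 0.12 0.17 0 0 -18;0 -0.37 0.12 0.17 0 0 -18;0 -0.37 0.12 0.17 0 0 -18"

```text
time_s: 12.02
eef_pos: [0.5462, -0.0928, 0.0743]
eef_rot: [-0.004, 0.618, 0.786, -0.002]
wrist_force: [-2.4, 0.1, 0.8]
opening: 0.499
grasp_force: 0.0
```

```bash
python3 - <<'E'
from h import *
s=cam('scene'); save(s,'s5.png',(100,130,360,360),2.4)
E
python3 plan.py .55,-.0896,.031,103.8 .55,-.0896,.25,103.8 .457,.2885,.25,85.8
```

```text
t 12.0667 pos [ 0.5465 -0.0909  0.0763] open 0.503 grip 0.0
(0.55, -0.0896, 0.031, 103.8) -> 0.0002 0.0039 0.0453 -0.3 -0.2 -0.1 rows 2
(0.55, -0.0896, 0.25, 103.8) -> 0.0 0.0 -0.219 0.0 0.0 0.0 rows 6
(0.457, 0.2885, 0.25, 85.8) -> 0.3894 -0.0001 -0.0 0.0 -0.0 18.0 rows 10
```

View pics/s5.png

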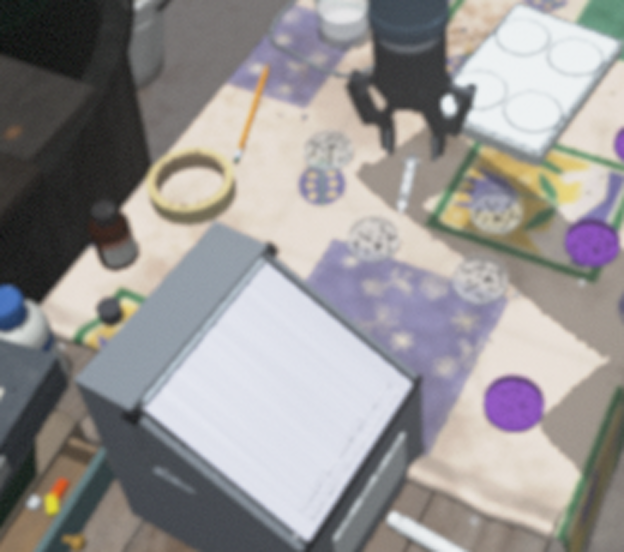

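Flap closed with two syringes in. The gripper hovers over syringe 3.

Request:
servo_tool --series "0 0 0 0.03 0 0 0;0 0 0 0.049 0 0 0;0 0 0 0.049 0 0 0;0 0 0 0.049 0 0 0"

```text
time_s: 12.4
eef_pos: [0.5482, -0.0882, 0.0311]
eef_rot: [-0.001, 0.616, 0.788, -0.0]
wrist_force: [0.3, 0.9, 0.4]
opening: 0.502
grasp_force: 0.0
```

Request:
servo_tool --series "1 0 0 0 0 0 0;1 0 0 0 0 0 0;1 0 0 0 0 0 0;1 0 0 0 0 0 0;1 0 0 0 0 0 0;1 0 0 0 0 0 0;1 0 0 0 0 0 0"

```text
time_s: 12.98
eef_pos: [0.5503, -0.0896, 0.0332]
eef_rot: [0.001, 0.617, 0.787, 0.001]
wrist_force: [-0.4, 1.6, 6.7]
opening: 0.06
grasp_force: 50.1
```

Request:
servo_tool --series "1 0 0 -0.22 0 0 0;1 0 0 -0.22 0 0 0;1 0 0 -0.22 0 0 0;1 0 0 -0.22 0 0 0;1 0 0 -0.22 0 0 0;1 0 0 -0.22 0 0 0;1 0 0 -0.22 0 0 0;1 0 0 -0.22 0 0 0"

```text
time_s: 13.65
eef_pos: [0.5494, -0.0896, 0.2525]
eef_rot: [0.001, 0.617, 0.787, 0.0]
wrist_force: [-0.4, -0.7, -1.4]
opening: 0.06
grasp_force: 48.1
```

Request:
servo_tool --series "1 0.389 0 0 0 0 18;1 0.389 0 0 0 0 18;1 0.389 0 0 0 0 18;1 0.389 0 0 0 0 18;1 0.389 0 0 0 0 18;1 0.389 0 0 0 0 18;1 0.389 0 0 0 0 18;1 0.389 0 0 0 0 18;1 0.389 0 0 0 0 18;1 0.389 0 0 0 0 18;1 0.389 0 0 0 0 18;1 0.389 0 0 0 0 18"

```text
time_s: 14.65
eef_pos: [0.4543, 0.2885, 0.2491]
eef_rot: [-0.001, 0.731, 0.682, -0.002]
wrist_force: [0.1, -0.5, 0.4]
opening: 0.061
grasp_force: 48.1
```

```bash
python3 plan.py .457,.2885,.25,85.8
```

```text
t 14.65 pos [0.4543 0.2885 0.2491] open 0.061 grip 48.12520552659407
(0.457, 0.2885, 0.25, 85.8) -> 0.0002 0.0027 -0.001 -0.2 0.1 0.2 rows 1
```

Request:
servo_tool --series "1 0 0 0.03 0 0 0;1 0 0 0.06 0 0 0;1 0 0 0.08 0 0 0;1 0 0 0.10 0 0 0;1 0 0 0.12 0 0 0;1 0 0 0.135 0 0 0;1 0 0 0.15 0 0 0;1 0 0 0.15 0 0 0"

```text
time_s: 15.32
eef_pos: [0.4534, 0.2854, 0.0972]
eef_rot: [-0.001, 0.733, 0.68, -0.004]
wrist_force: [-1.9, -0.3, 0.2]
opening: 0.0
grasp_force: 0.0
```

```bash
python3 - <<'E'
from h import *
s=cam('scene'); save(s,'s6.png',(90,190,330,400),2)
E
python3 plan.py
```

```text
t 15.3667 pos [0.4541 0.2859 0.0988] open -0.001 grip 0.0
```

View pics/s6.png

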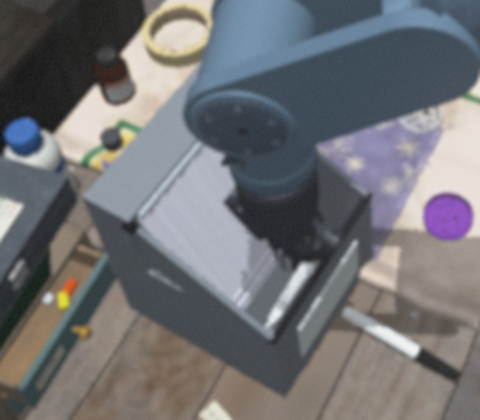

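The grip lost syringe 3 while pushing; something pale shows at (293,290) inside the opening. I'll withdraw and look.

Request:
servo_tool --series "0.6 0 0 0 0 0 0;0.6 0 0 0 0 0 0;0.6 0 0 -0.03 0 0 0;0.6 0 0 -0.06 0 0 0;0.6 0 0 -0.09 0 0 0;0.6 0 0 -0.12 0 0 0;0.6 0 0 -0.15 0 0 0;0.6 0 0 -0.15 0 0 0"

```text
time_s: 16.03
eef_pos: [0.4596, 0.2894, 0.2599]
eef_rot: [0.003, 0.732, 0.681, 0.006]
wrist_force: [1.6, 0.7, 0.2]
opening: 0.194
grasp_force: 0.0
```

```bash
python3 plan.py .51,0,.2,-6.7 .444,-.094,.09,-6.7
```

```text
t 16.0333 pos [0.4596 0.2894 0.2599] open 0.194 grip 0.0
(0.51, 0.0, 0.2, -6.7) -> -0.2853 0.0703 0.0593 0.3 -0.9 92.6 rows 13
(0.444, -0.094, 0.09, -6.7) -> -0.0546 0.1011 0.11 0.0 0.0 0.0 rows 4
```

Request:
servo_tool --series "0.6 -0.285 0.07 0.05 0 0 80;0.6 -0.285 0.07 0.05 0 0 80;0.6 -0.285 0.07 0.05 0 0 80;0.6 -0.285 0.07 0.05 0 0 80;0.6 -0.285 0.07 0.05 0 0 80;0.6 -0.285 0.07 0.05 0 0 80;0.6 -0.285 0.07 0.05 0 0 80;0.6 -0.285 0.07 0.05 0 0 80;0.6 -0.285 0.07 0.05 0 0 80;0.6 -0.285 0.07 0.05 0 0 80;0.6 -0.285 0.07 0.05 0 0 80;0.6 -0.285 0.07 0.05 0 0 80"

```text
time_s: 17.03
eef_pos: [0.5055, -0.0018, 0.2021]
eef_rot: [0.0, 0.999, 0.048, 0.001]
wrist_force: [-0.2, -0.3, -0.0]
opening: 0.199
grasp_force: 0.0
```

```bash
python3 - <<'E'
from h import *
s=cam('scene'); save(s,'s7.png',(60,170,360,400),2.6); np.savez('s7.npz',**s)
s=cam('top'); np.savez('t7.npz',**s)
E
python3 plan.py .444,-.094,.09,-6.7
```

```text
t 17.1333 pos [ 0.5054 -0.0014  0.2019] open 0.2 grip 0.0
(0.444, -0.094, 0.09, -6.7) -> -0.0709 0.0856 0.1119 0.0 -0.1 12.7 rows 4
```

View pics/s7.png

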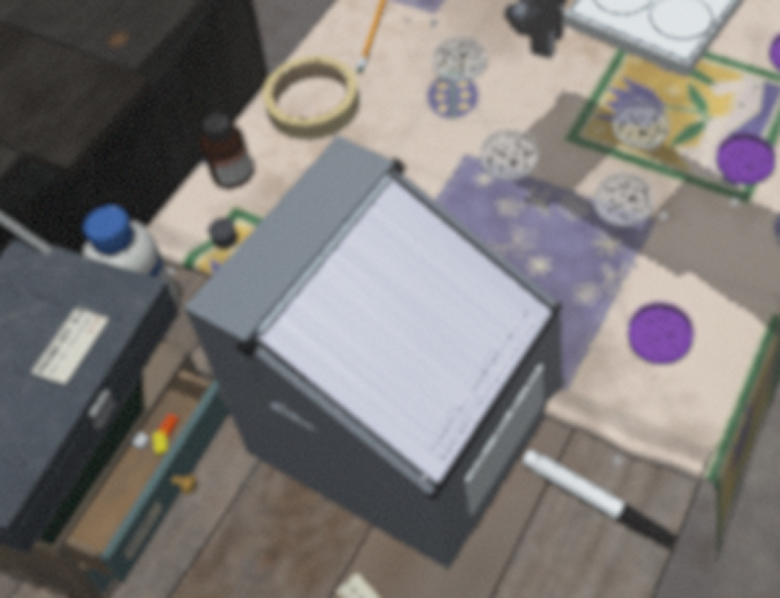

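Flap shut with nothing on it or beside the box. I'll compare with the first picture numerically to confirm that it is fully closed and the table is clear of syringe 3.

Run:
```python
import numpy as np,cv2,h
a=np.load('scene0.npz')['img'].astype(int);b=np.load('s7.npz')['img'].astype(int)
za=np.load('scene0.npz')['z_map'];zb=np.load('s7.npz')['z_map']
df=np.abs(a-b).max(2); poly=np.array([[210,240],[276,290],[228,362],[160,300]])
m=cv2.fillPoly(np.zeros(df.shape,np.uint8),[poly],1)>0
print('flap diff',df[m].mean(),(df[m]>40).sum(), 'dz',np.median((zb-za)[m]), np.percentile((zb-za)[m],[2,98]))
# regions around box / table: changed blobs
k=cv2.morphologyEx((df>45).astype(np.uint8),cv2.MORPH_OPEN,np.ones((2,2)))
n,l,s,c=cv2.connectedComponentsWithStats(k)
for i in range(1,n):
    if s[i,4]>12 and c[i,0]<350: print(np.round(c[i]),s[i,4])
P=h.cloud({k:(v if v.ndim else float(v)) for k,v in np.load('s7.npz').items()})
d=dict(np.load('t7.npz')); d={k:(v if v.ndim else float(v)) for k,v in d.items()}
print(h.np.round(P[300,215],3)); h.save(d,'t7.png',(130,100,420,320),2.6)
```

```text
flap diff 6.980969331872946 1 dz -2.9414892e-05 [-0.00507722  0.004771  ]
[339.  26.] 16
[304.  38.] 820
[341.  43.] 25
[327.  58.] 247
[249.  51.] 136
[293.  62.] 456
[238.  63.] 85
[343.  65.] 134
[268. 132.] 3139
[294.  90.] 146
[332.  88.] 19
[328.  93.] 13
[277. 227.] 568
[291. 220.] 111
[325. 234.] 132
[332. 262.] 1318
[246. 249.] 36
[283. 251.] 18
[291. 272.] 55
[350. 293.] 15
[0.476 0.305 0.172]
```

View pics/t7.png

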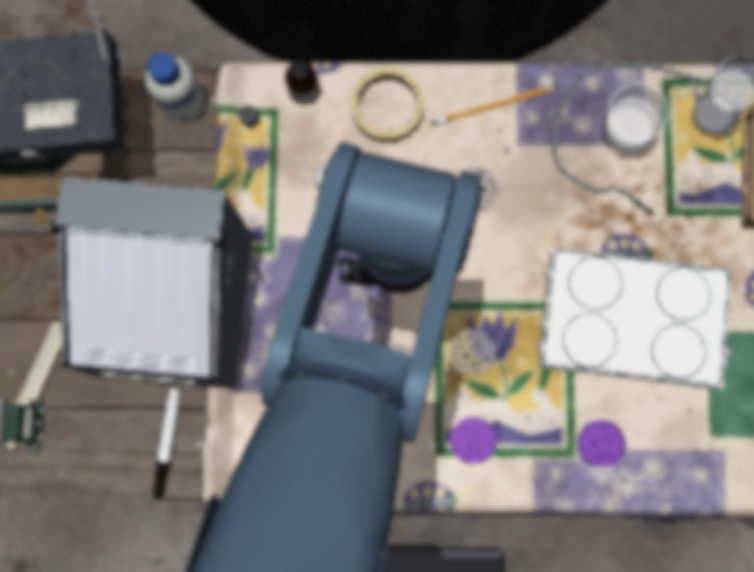

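Syringe 3's old spot is bare and the flap has matched its closed shape within noise, so all three are inside. Before placing dishes I'll refine the ring centres and dish centres by image code.

```bash
cat > rings.py <<'E'
import numpy as np,cv2,h
from scipy.optimize import least_squares
d=dict(np.load('t7.npz')); d={k:(v if v.ndim else float(v)) for k,v in d.items()}
E=d['extrinsics']
def proj(p):
    c=(np.asarray(p)-E[:3,3])@E[:3,:3]; return c[...,:2]/c[...,2:]*d['f']+[d['cx'],d['cy']]
g=cv2.cvtColor(d['img'],cv2.COLOR_RGB2GRAY).astype(np.float32)
L=np.array([[-36,55],[-36,-55],[36,55],[36,-55]])/1000
th=np.linspace(0,2*np.pi,90,endpoint=False)
def cost(v,sel=range(4),r=.033):
    c,s=np.cos(v[2]),np.sin(v[2]); o=[]
    for i in sel:
        q=L[i]+r*np.c_[np.cos(th),np.sin(th)]; w=np.c_[v[0]+c*q[:,0]-s*q[:,1],v[1]+s*q[:,0]+c*q[:,1],np.full(90,.022)]
        uv=proj(w).astype(np.float32); o.append(cv2.remap(g,uv[:,:1],uv[:,1:],cv2.INTER_CUBIC).mean())
    return np.mean(o)
from scipy.optimize import minimize
best=None
for dx in(-.004,0,.004):
  for dy in(-.004,0,.004):
    r=minimize(cost,[.489+dx,-.293+dy,np.radians(-6.7)],method='Nelder-Mead',options=dict(initial_simplex=np.array([[.489+dx,-.293+dy,-.117],[.492+dx,-.293+dy,-.117],[.489+dx,-.29+dy,-.117],[.489+dx,-.293+dy,-.09]]),xatol=1e-5))
    if best is None or r.fun<best.fun: best=r
v=best.x; print(v,np.degrees(v[2]),best.fun)
c,s=np.cos(v[2]),np.sin(v[2]); print(np.round(v[:2]+L@np.array([[c,s],[-s,c]]),4))
E
python3 rings.py; python3 plan.py .444,-.094,.09,83.3
```

```text
[ 0.48898123 -0.29336482 -0.11697654] -6.70226179693246 208.8784942626953
[[ 0.4596 -0.2345]
 [ 0.4468 -0.3438]
 [ 0.5312 -0.2429]
 [ 0.5183 -0.3522]]
t 17.1333 pos [ 0.5054 -0.0014  0.2019] open 0.2 grip 0.0
(0.444, -0.094, 0.09, 83.3) -> -0.0709 0.0856 0.1119 0.1 -0.0 -77.3 rows 11
```

Request:
servo_tool --series "-1 -0.071 0.086 0.05 0 0 -77;-1 -0.071 0.086 0.05 0 0 -77;-1 -0.071 0.086 0.05 0 0 -77;-1 -0.071 0.086 0.05 0 0 -77;-1 -0.071 0.086 0.05 0 0 -77;-1 -0.071 0.086 0.05 0 0 -77;-1 -0.071 0.086 0.05 0 0 -77;-1 -0.071 0.086 0.11 0 0 -77;-1 -0.071 0.086 0.13 0 0 -77;-1 -0.071 0.086 0.13 0 0 -77;-1 -0.071 0.086 0.13 0 0 -77;-1 -0.071 0.086 0.13 0 0 -77"

```text
time_s: 18.13
eef_pos: [0.4429, -0.0937, 0.0706]
eef_rot: [-0.001, 0.747, 0.665, -0.0]
wrist_force: [0.5, -0.2, 0.8]
opening: 0.999
grasp_force: 0.0
```

```bash
python3 plan.py .444,-.094,.022,83.3
python3 - <<'E'
from h import *
s=cam('scene'); E=np.array(s['extrinsics'])
c=(np.array([.444,-.094,.02])-E[:3,3])@E[:3,:3]; u,v=(c[:2]/c[2]*s['f']+[s['cx'],s['cy']]).astype(int)
save(s,'d1.png',(u-70,v-60,u+70,v+60),5)
E
```

```text
t 18.1333 pos [ 0.4429 -0.0937  0.0706] open 0.999 grip 0.0
(0.444, -0.094, 0.022, 83.3) -> -0.0002 0.0012 0.0486 -0.1 -0.0 0.0 rows 2
```

View pics/d1.png

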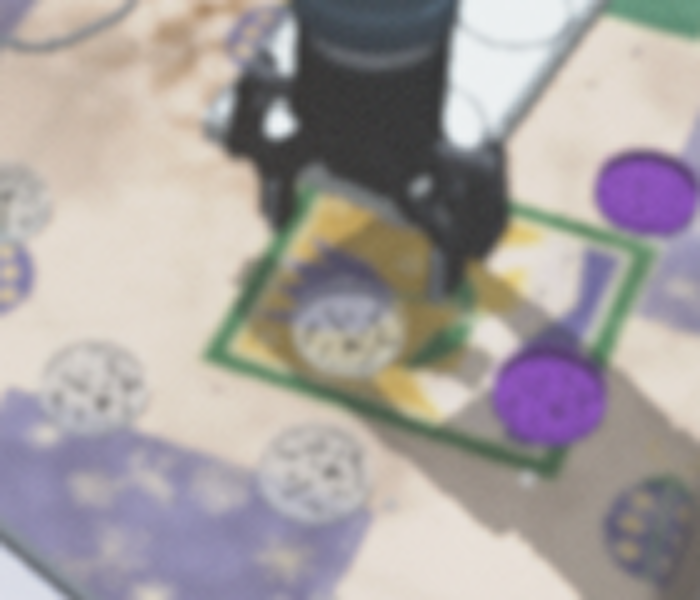

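The dish stands midway between the open fingers, at (350,333) in the crop; the others are where they were. Descending for the first (centring) squeeze.

Request:
servo_tool --series "-1 0 0.001 0.03 0 0 0;-1 0 0.001 0.045 0 0 0;-1 0 0.001 0.05 0 0 0;-1 0 0.001 0.05 0 0 0"

```text
time_s: 18.52
eef_pos: [0.4438, -0.0938, 0.0208]
eef_rot: [-0.001, 0.75, 0.661, -0.0]
wrist_force: [-0.2, -0.3, -0.3]
opening: 1.005
grasp_force: 0.0
```

Request:
servo_tool --series "-0.1 0 0 0 0 0 0;-0.1 0 0 0 0 0 0;-0.1 0 0 0 0 0 0;-0.1 0 0 0 0 0 0;-0.1 0 0 0 0 0 0;-0.1 0 0 0 0 0 0;-0.1 0 0 0 0 0 0"

```text
time_s: 19.1
eef_pos: [0.4453, -0.0946, 0.0232]
eef_rot: [0.001, 0.75, 0.662, 0.0]
wrist_force: [-4.0, 1.2, 10.1]
opening: 0.65
grasp_force: 61.4
```

Request:
servo_tool --series "-1 0 0 0 0 0 0;-1 0 0 0 0 0 0;-1 0 0 0 0 0 0;-1 0 0 0 0 0 0;-1 0 0 -0.004 0 0 0;-1 0 0 -0.004 0 0 0"

```text
time_s: 19.6
eef_pos: [0.4445, -0.0942, 0.0258]
eef_rot: [0.0, 0.75, 0.662, 0.0]
wrist_force: [0.0, -0.4, -0.5]
opening: 1.001
grasp_force: 0.0
```

Request:
servo_tool --series "-1 0 0 0 0 0 80;-1 0 0 0 0 0 80;-1 0 0 0 0 0 80;-1 0 0 0 0 0 80;-1 0 0 0 0 0 80;-1 0 0 0 0 0 80;-1 0 0 0 0 0 80;-1 0 0 0 0 0 80;-1 0 0 0 0 0 80;-1 0 0 0 0 0 80;-1 0 0 0 0 0 80;-1 0 0 0 0 0 80"

```text
time_s: 20.6
eef_pos: [0.4443, -0.0941, 0.0254]
eef_rot: [0.0, 1.0, 0.023, 0.0]
wrist_force: [0.4, -0.2, 0.0]
opening: 1.0
grasp_force: 0.0
```

```bash
python3 plan.py .444,-.094,.025,-6.7
```

```text
t 20.6 pos [ 0.4443 -0.0941  0.0254] open 1.0 grip 0.0
(0.444, -0.094, 0.025, -6.7) -> -0.0003 -0.0001 0.0004 0.0 -0.0 9.3 rows 2
```

Request:
servo_tool --series "-1 0 0 0 0 0 9.3;-1 0 0 0 0 0 9.3;-1 0 0 0 0 0 9.3;-0.1 0 0 0 0 0 9.3;-0.1 0 0 0 0 0 9.3;-0.1 0 0 0 0 0 9.3;-0.1 0 0 0 0 0 9.3;-0.1 0 0 0 0 0 9.3;-0.1 0 0 0 0 0 9.3;-0.1 0 0 0 0 0 9.3"

```text
time_s: 21.43
eef_pos: [0.4443, -0.094, 0.0259]
eef_rot: [-0.0, 0.998, -0.055, -0.0]
wrist_force: [-3.3, 1.3, 8.6]
opening: 0.642
grasp_force: 61.7
```

Request:
servo_tool --series "-0.1 0 0 -0.03 0 0 0;-0.1 0 0 -0.06 0 0 0;-0.1 0 0 -0.08 0 0 0;-0.1 0 0 -0.08 0 0 0;-0.1 0 0 -0.08 0 0 0"

```text
time_s: 21.85
eef_pos: [0.4451, -0.0945, 0.1064]
eef_rot: [0.001, 0.998, -0.056, 0.001]
wrist_force: [-0.5, 0.8, -0.2]
opening: 0.644
grasp_force: 64.1
```

```bash
python3 plan.py .4596,-.2345,.105,-6.7 .4596,-.2345,.05,-6.7
```

```text
t 21.85 pos [ 0.4451 -0.0945  0.1064] open 0.644 grip 64.06725120730698
(0.4596, -0.2345, 0.105, -6.7) -> 0.0299 0.1375 0.0016 0.1 -0.2 0.3 rows 4
(0.4596, -0.2345, 0.05, -6.7) -> 0.0 -0.0 0.055 0.0 0.0 0.0 rows 2
```

Request:
servo_tool --series "-0.1 0.031 0.138 0 0 0 0;-0.1 0.031 0.138 0 0 0 0;-0.1 0.031 0.138 0 0 0 0;-0.1 0.031 0.138 0 0 0 0;-0.1 0.031 0.138 0 0 0 0;-0.1 0.031 0.138 0 0 0 0;-0.1 0.031 0.138 0 0 0 0;-0.1 0.031 0.138 0 0 0 0;-0.1 0.031 0.138 0 0 0 0"

```text
time_s: 22.6
eef_pos: [0.4593, -0.2331, 0.1048]
eef_rot: [-0.0, 0.998, -0.055, -0.0]
wrist_force: [-0.3, -0.0, -0.4]
opening: 0.646
grasp_force: 64.1
```

```bash
python3 plan.py .4596,-.2345,.0485,-6.7
```

```text
t 22.6 pos [ 0.4593 -0.2331  0.1048] open 0.646 grip 64.0653843714972
(0.4596, -0.2345, 0.0485, -6.7) -> 0.0005 0.0014 0.0563 -0.0 0.1 0.4 rows 2
```

Request:
servo_tool --series "-0.1 0.0005 0.001 0.02 0 0 0;-0.1 0.0005 0.001 0.04 0 0 0;-0.1 0.0005 0.001 0.052 0 0 0;-0.1 0.0005 0.001 0.056 0 0 0;-0.1 0.0005 0.001 0.056 0 0 0;-0.1 0.0005 0.001 0.057 0 0 0;-0.1 0.0005 0.001 0.057 0 0 0;-0.1 0.0005 0.001 0.057 0 0 0"

```text
time_s: 23.27
eef_pos: [0.4602, -0.2357, 0.0486]
eef_rot: [0.0, 0.998, -0.056, 0.0]
wrist_force: [-0.4, -0.7, 0.4]
opening: 0.641
grasp_force: 64.1
```

Request:
servo_tool --series "-0.1 0 -0.001 0.001 0 0 0;-0.1 0 -0.001 0.001 0 0 0;-0.1 0 -0.001 0.001 0 0 0;-1 0 -0.001 0.001 0 0 0;-1 0 -0.001 0.001 0 0 0;-1 0 -0.001 0.001 0 0 0;-1 0 -0.001 0.001 0 0 0;-1 0 -0.001 0.001 0 0 0;-1 0 -0.001 -0.04 0 0 0;-1 0 -0.001 -0.08 0 0 0;-1 0 -0.001 -0.08 0 0 0;-1 0 -0.001 -0.08 0 0 0"

```text
time_s: 24.27
eef_pos: [0.4618, -0.2361, 0.131]
eef_rot: [0.002, 0.998, -0.056, 0.002]
wrist_force: [-1.1, 0.1, -1.2]
opening: 0.999
grasp_force: 0.0
```

```bash
cat > dish.py <<'E'
# dish centre from the scene/top picture: black-speckle texture blob near guess, matched against the first picture
import sys,numpy as np,cv2,h
def proj(d,p):
    E=np.array(d['extrinsics']); c=(np.asarray(p)-E[:3,3])@E[:3,:3]; return c[:2]/c[2]*d['f']+[d['cx'],d['cy']]
def load(f): return {k:(v if v.ndim else float(v)) for k,v in np.load(f).items()}
def shift(d,ref,p,half=18,search=16):
    "how far the patch at world p in ref has moved in d (world m), score"
    u,v=np.round(proj(ref,p)).astype(int)
    g=lambda q:cv2.cvtColor(q['img'],cv2.COLOR_RGB2GRAY).astype(np.float32)
    t=g(ref)[v-half:v+half+1,u-half:u+half+1]; H=half+search
    I=g(d)[v-H:v+H+1,u-H:u+H+1]; r=cv2.matchTemplate(I,t,cv2.TM_CCOEFF_NORMED); _,s,_,(x,y)=cv2.minMaxLoc(r)
    return (np.array(h.pix(d,u+x-search,v+y-search,p[2]))-h.pix(d,u,v,p[2]))[:2],s
E
python3 - <<'E'
from h import *; from dish import *
s=cam('scene'); t=cam('top'); np.savez('sB.npz',**s); np.savez('tB.npz',**t)
s0,t0=load('scene0.npz'),load('t7.npz')
for n,p in dict(A=(.655,-.0995,.008),B=(.549,-.001,.008),C=(.424,0,.008)).items():
    for nm,d,r in(('scene',s,s0),):print(n,nm,*shift(d,r,p,9))
E
python3 plan.py .424,0,.15,50 .424,0,.08,83.3
```

```text
A scene [0. 0.] 0.9951357841491699
B scene [0. 0.] 0.9954422116279602
C scene [0. 0.] 0.9939498901367188
t 24.3667 pos [ 0.4598 -0.2344  0.1279] open 0.999 grip 0.0
(0.424, 0.0, 0.15, 50.0) -> -0.0618 -0.229 -0.022 -0.0 0.0 -56.4 rows 8
(0.424, 0.0, 0.08, 83.3) -> 0.0 -0.0 0.07 0.0 0.0 -33.3 rows 5
```

Request:
servo_tool --series "-1 -0.062 -0.229 -0.02 0 0 -84;-1 -0.062 -0.229 -0.02 0 0 -84;-1 -0.062 -0.229 -0.02 0 0 -84;-1 -0.062 -0.229 -0.02 0 0 -84;-1 -0.062 -0.229 -0.02 0 0 -84;-1 -0.062 -0.229 -0.02 0 0 -84;-1 -0.062 -0.229 -0.02 0 0 -84;-1 -0.062 -0.229 0 0 0 -84;-1 -0.062 -0.229 0.04 0 0 -84;-1 -0.062 -0.229 0.065 0 0 -84;-1 -0.062 -0.229 0.07 0 0 -84;-1 -0.062 -0.229 0.07 0 0 -84"

```text
time_s: 25.37
eef_pos: [0.4204, 0.0009, 0.0544]
eef_rot: [-0.004, 0.778, 0.629, -0.002]
wrist_force: [-0.2, -0.4, 0.5]
opening: 1.003
grasp_force: 0.0
```

```bash
python3 plan.py .424,0,.025,78 .424,0,.025,-6.7
```

```text
t 25.3667 pos [0.4204 0.0009 0.0544] open 1.003 grip 0.0
(0.424, 0.0, 0.025, 78.0) -> -0.0001 0.004 0.0294 -0.5 -0.0 -0.1 rows 1
(0.424, 0.0, 0.025, -6.7) -> 0.0 0.0 0.0 0.0 -0.0 84.7 rows 12
```

Request:
servo_tool --series "-1 0 0.001 0.02 0 0 0;-1 0 0.001 0.032 0 0 0;-1 0 0.001 0.032 0 0 0;-0.1 0 0.001 0.032 0 0 0;-0.1 0 0.001 0.032 0 0 0;-0.1 0 0.001 0.032 0 0 0;-0.1 0 0.001 0.032 0 0 0;-0.1 0 0.001 0.032 0 0 0;-0.1 0 0.001 0.032 0 0 0"

```text
time_s: 26.12
eef_pos: [0.4251, -0.0004, 0.0273]
eef_rot: [0.0, 0.779, 0.626, -0.0]
wrist_force: [-3.2, 0.9, 7.4]
opening: 0.638
grasp_force: 61.6
```

Request:
servo_tool --series "-1 0 0 0 0 0 0;-1 0 0 0 0 0 0;-1 0 0 0 0 0 0;-1 0 0 0 0 0 0;-1 0 0 0 0 0 0"

```text
time_s: 26.53
eef_pos: [0.4252, -0.0005, 0.0264]
eef_rot: [0.0, 0.78, 0.626, 0.0]
wrist_force: [0.6, -0.1, -0.5]
opening: 0.994
grasp_force: 0.0
```

Request:
servo_tool --series "-1 0 0 0 0 0 84.5;-1 0 0 0 0 0 84.5;-1 0 0 0 0 0 84.5;-1 0 0 0 0 0 84.5;-1 0 0 0 0 0 84.5;-1 0 0 0 0 0 84.5;-1 0 0 0 0 0 84.5;-1 0 0 0 0 0 84.5;-1 0 0 0 0 0 84.5;-1 0 0 0 0 0 84.5;-1 0 0 0 0 0 84.5;-1 0 0 0 0 0 84.5"

```text
time_s: 27.53
eef_pos: [0.4251, -0.0004, 0.0262]
eef_rot: [-0.0, 0.998, -0.064, -0.0]
wrist_force: [-0.6, -0.9, 0.4]
opening: 1.003
grasp_force: 0.0
```

Request:
servo_tool --series "-1 0 0 0 0 0 0;-0.1 0 0 0 0 0 0;-0.1 0 0 0 0 0 0;-0.1 0 0 0 0 0 0;-0.1 0 0 0 0 0 0;-0.1 0 0 0 0 0 0;-0.1 0 0 0 0 0 0;-0.1 0 0 0 0 0 0;-0.1 0 0 -0.04 0 0 0;-0.1 0 0 -0.08 0 0 0;-0.1 0 0 -0.08 0 0 0;-0.1 0 0 -0.08 0 0 0"

```text
time_s: 28.53
eef_pos: [0.4271, -0.001, 0.1086]
eef_rot: [0.001, 0.998, -0.06, 0.003]
wrist_force: [-0.5, -0.2, -0.5]
opening: 0.637
grasp_force: 64.2
```

```bash
python3 plan.py .4468,-.3438,.105,-6.7
```

```text
t 28.5333 pos [ 0.4271 -0.001   0.1086] open 0.637 grip 64.19768280931748
(0.4468, -0.3438, 0.105, -6.7) -> 0.0603 0.338 0.0043 0.1 -0.3 -0.1 rows 9
```

Request:
servo_tool --series "-0.1 0.062 0.338 0 0 0 0;-0.1 0.062 0.338 0 0 0 0;-0.1 0.062 0.338 0 0 0 0;-0.1 0.062 0.338 0 0 0 0;-0.1 0.062 0.338 0 0 0 0;-0.1 0.062 0.338 0 0 0 0;-0.1 0.062 0.338 0 0 0 0;-0.1 0.062 0.338 0 0 0 0;-0.1 0.062 0.338 0 0 0 0;-0.1 0.062 0.338 0 0 0 0;-0.1 0.062 0.338 0 0 0 0;-0.1 0.062 0.338 0 0 0 0"

```text
time_s: 29.53
eef_pos: [0.4451, -0.3414, 0.1049]
eef_rot: [-0.001, 0.998, -0.06, -0.001]
wrist_force: [-0.0, 0.6, -0.1]
opening: 0.641
grasp_force: 64.2
```

Request:
servo_tool --series "-0.1 0 0 0.02 0 0 0;-0.1 0 0 0.04 0 0 0;-0.1 0 0 0.05 0 0 0;-0.1 0 0 0.055 0 0 0;-0.1 0 0 0.055 0 0 0;-0.1 0 0 0.055 0 0 0"

```text
time_s: 30.03
eef_pos: [0.4462, -0.3429, 0.0516]
eef_rot: [0.0, 0.998, -0.06, 0.0]
wrist_force: [-0.1, -0.8, 0.4]
opening: 0.64
grasp_force: 64.2
```

```bash
python3 plan.py .4468,-.3438,.048,-6.7
```

```text
t 30.0333 pos [ 0.4462 -0.3429  0.0516] open 0.64 grip 64.19209991698153
(0.4468, -0.3438, 0.048, -6.7) -> 0.0007 0.0008 0.0036 0.0 -0.0 -0.2 rows 1
```

Request:
servo_tool --series "-0.1 0.0005 0.0005 0.0025 0 0 0;-0.1 0.0005 0.0005 0.0035 0 0 0;-0.1 0.0005 0.0005 0.0035 0 0 0;-1 0.0005 0.0005 0.0035 0 0 0;-1 0.0005 0.0005 0.0035 0 0 0;-1 0.0005 0.0005 0.0035 0 0 0;-1 0.0005 0.0005 0.0035 0 0 0;-1 0.0005 0.0005 0.0035 0 0 0;-1 0.0005 0.0005 -0.04 0 0 0;-1 0.0005 0.0005 -0.08 0 0 0;-1 0.0005 0.0005 -0.08 0 0 0;-1 0.0005 0.0005 -0.08 0 0 0"

```text
time_s: 31.03
eef_pos: [0.4478, -0.3458, 0.1344]
eef_rot: [0.002, 0.998, -0.06, 0.002]
wrist_force: [0.2, 0.0, -0.5]
opening: 1.005
grasp_force: 0.0
```

```bash
python3 - <<'E'
from h import *; from dish import *
s=cam('scene'); s0=load('scene0.npz'); sB=load('sB.npz')
for n,p in dict(A=(.655,-.0995,.008),B=(.549,-.001,.008)).items(): print(n,*shift(s,s0,p,9))
print('D',*shift(s,sB,(.4596,-.2345,.03),9))
np.savez('sC.npz',**s)
E
python3 plan.py .549,-.001,.135,78 .549,-.001,.026,78
```

```text
A [0. 0.] 0.9948074221611023
B [0. 0.] 0.9953812956809998
D [0.0012474  0.03470518] 0.5053969621658325
t 31.0833 pos [ 0.4467 -0.3445  0.1323] open 0.999 grip 0.0
(0.549, -0.001, 0.135, 78.0) -> 0.0601 -0.3534 -0.0032 0.2 -0.0 -84.9 rows 12
(0.549, -0.001, 0.026, 78.0) -> 0.0 -0.0 0.109 0.0 0.0 0.0 rows 3
```

Request:
servo_tool --series "-1 0.06 -0.353 0 0 0 -84.5;-1 0.06 -0.353 0 0 0 -84.5;-1 0.06 -0.353 0 0 0 -84.5;-1 0.06 -0.353 0 0 0 -84.5;-1 0.06 -0.353 0 0 0 -84.5;-1 0.06 -0.353 0 0 0 -84.5;-1 0.06 -0.353 0 0 0 -84.5;-1 0.06 -0.353 0 0 0 -84.5;-1 0.06 -0.353 0 0 0 -84.5;-1 0.06 -0.353 0 0 0 -84.5;-1 0.06 -0.353 0 0 0 -84.5;-1 0.06 -0.353 0 0 0 -84.5"

```text
time_s: 32.08
eef_pos: [0.5471, 0.0004, 0.1292]
eef_rot: [-0.001, 0.777, 0.63, -0.001]
wrist_force: [0.0, -0.0, -0.0]
opening: 0.996
grasp_force: 0.0
```

Request:
servo_tool --series "-1 0 0 0.03 0 0 0;-1 0 0 0.06 0 0 0;-1 0 0 0.07 0 0 0;-1 0 0 0.07 0 0 0"

```text
time_s: 32.42
eef_pos: [0.5446, -0.0001, 0.0569]
eef_rot: [-0.004, 0.78, 0.626, -0.003]
wrist_force: [0.5, -0.4, 0.2]
opening: 0.993
grasp_force: 0.0
```

```bash
python3 - <<'E'
from h import *; from dish import *
t=cam('top'); np.savez('tC.npz',**t); t7=load('t7.npz')
# placed dishes: darkness-change centroid inside/around rings
a=cv2.cvtColor(t['img'],cv2.COLOR_RGB2GRAY).astype(float);b=cv2.cvtColor(t7['img'],cv2.COLOR_RGB2GRAY).astype(float)
df=b-a
for n,p in dict(p1=(.4596,-.2345,.03),p2=(.4468,-.3438,.03)).items():
    u,v=proj(t,p); V,U=np.mgrid[:420,:560]; m=(np.hypot(U-u,V-v)<14); w=np.where(m&(np.abs(df)>10),1.,0)
    print(n,w.sum(),np.round(h.pix(t,(U*w).sum()/w.sum(),(V*w).sum()/w.sum(),.03),4) if 0 else np.round(pix(t,(U*w).sum()/w.sum(),(V*w).sum()/w.sum(),.03),4))
E
python3 plan.py .549,-.001,.026,78
```

```text
p1 288.0 [ 0.4604 -0.2353  0.03  ]
p2 301.0 [ 0.4467 -0.3438  0.03  ]
t 32.4667 pos [ 5.464e-01 -4.000e-04  5.910e-02] open 1.0 grip 0.0
(0.549, -0.001, 0.026, 78.0) -> 0.0 0.0029 0.0331 -0.3 -0.0 -0.4 rows 1
```

Dishes at places 1 and 2 sit within about 1 mm of ring centre. Continuing with dish B.

Request:
servo_tool --series "-1 0 0.001 0.02 0 0 0;-1 0 0.001 0.034 0 0 0;-1 0 0.001 0.035 0 0 0;-0.1 0 0.001 0.035 0 0 0;-0.1 0 0.001 0.035 0 0 0;-0.1 0 0.001 0.035 0 0 0;-0.1 0 0.001 0.035 0 0 0;-0.1 0 0.001 0.035 0 0 0;-0.1 0 0.001 0.035 0 0 0"

```text
time_s: 33.22
eef_pos: [0.5584, -0.0036, 0.0333]
eef_rot: [0.008, 0.78, 0.626, 0.006]
wrist_force: [8.5, -4.3, 12.8]
opening: 0.553
grasp_force: 6.3
```

Request:
servo_tool --series "-1 0 0 0 0 0 0;-1 0 0 0 0 0 0;-1 0 0 0 0 0 0;-1 0 0 0 0 0 0;-1 0 0 0 0 0 0"

```text
time_s: 33.63
eef_pos: [0.5495, -0.001, 0.0267]
eef_rot: [0.0, 0.779, 0.626, 0.0]
wrist_force: [-0.8, 0.1, -0.4]
opening: 0.998
grasp_force: 0.0
```

Request:
servo_tool --series "-1 0 0 0 0 0 84.5;-1 0 0 0 0 0 84.5;-1 0 0 0 0 0 84.5;-1 0 0 0 0 0 84.5;-1 0 0 0 0 0 84.5;-1 0 0 0 0 0 84.5;-1 0 0 0 0 0 84.5;-1 0 0 0 0 0 84.5;-1 0 0 0 0 0 84.5;-1 0 0 0 0 0 84.5;-1 0 0 0 0 0 84.5;-1 0 0 0 0 0 84.5"

```text
time_s: 34.63
eef_pos: [0.5492, -0.0009, 0.0261]
eef_rot: [-0.0, 0.998, -0.063, -0.0]
wrist_force: [-0.5, -0.2, 0.2]
opening: 1.001
grasp_force: 0.0
```

Request:
servo_tool --series "-1 0 0 0 0 0 0;-0.1 0 0 0 0 0 0;-0.1 0 0 0 0 0 0;-0.1 0 0 0 0 0 0;-0.1 0 0 0 0 0 0;-0.1 0 0 0 0 0 0;-0.1 0 0 0 0 0 0;-0.1 0 0 0 0 0 0;-0.1 0 0 -0.04 0 0 0;-0.1 0 0 -0.08 0 0 0;-0.1 0 0 -0.08 0 0 0;-0.1 0 0 -0.08 0 0 0"

```text
time_s: 35.63
eef_pos: [0.5517, -0.0013, 0.1093]
eef_rot: [0.001, 0.998, -0.059, 0.003]
wrist_force: [-0.2, 0.2, -0.5]
opening: 0.548
grasp_force: 0.0
```

```bash
python3 plan.py .5312,-.2429,.105,-6.7; python3 -c "
from plan import *
plan([(.5312,-.2429,.105,-6.7)],np.array([.5495,-.001,.1055]),rot(-6.9))"
```

```text
t 35.6333 pos [ 0.5517 -0.0013  0.1093] open 0.548 grip 0.0
(0.5312, -0.2429, 0.105, -6.7) -> 0.008 0.2423 0.0045 0.0 -0.4 -0.0 rows 6
(0.5312, -0.2429, 0.105, -6.7) -> 0.0109 0.2423 0.0005 -0.0 0.0 -0.2 rows 6
```

Dish B was not caught. I'll move aside and locate it.

Request:
servo_tool --series "-1 0 0.2 -0.1 0 0 0;-1 0 0.2 -0.1 0 0 0;-1 0 0.2 -0.1 0 0 0;-1 0 0.2 -0.1 0 0 0;-1 0 0.2 -0.1 0 0 0;-1 0 0.2 -0.1 0 0 0;-1 0 0.2 -0.1 0 0 0;-1 0 0.2 -0.1 0 0 0"

```text
time_s: 36.3
eef_pos: [0.5246, -0.1997, 0.205]
eef_rot: [-0.001, 0.998, -0.061, -0.001]
wrist_force: [-0.2, 1.3, -1.2]
opening: 0.997
grasp_force: 0.0
```

```bash
python3 - <<'E'
from h import *; from dish import *
s=cam('scene'); t=cam('top'); np.savez('sD.npz',**s); np.savez('tD.npz',**t)
s0=load('scene0.npz'); t0=load('top0.npz')
p=(.549,-.001,.008)
print(shift(s,s0,p,10,30)); print(shift(t,t0,p,9,20))
for nm,d,r in(('scene',s,s0),('top',t,t0)):
    df=np.abs(d['img'].astype(int)-r['img']).max(2); k=cv2.morphologyEx((df>40).astype(np.uint8),cv2.MORPH_CLOSE,np.ones((3,3)))
    n,l,st,c=cv2.connectedComponentsWithStats(k)
    for i in range(1,n):
        w=pix(d,*c[i],.01)
        if st[i,4]>15 and .38<w[0]<.7 and -.15<w[1]<.13: print(nm,np.round(c[i]),st[i],np.round(w,3))
u,v=proj(s,p).astype(int); save(s,'x1.png',(u-60,v-50,u+60,v+50),5); u,v=proj(t,p).astype(int); save(t,'x2.png',(u-40,v-40,u+40,v+40),6)
P=cloud(s)
m=(abs(P[...,0]-.549)<.08)&(abs(P[...,1])<.08)&(P[...,2]>.016)&(P[...,2]<.08); print('high pts',m.sum(),P[m].mean(0) if m.any() else '')
E
python3 plan.py
```

```text
(array([0.03133999, 0.01770363]), 0.7528363466262817)
(array([0.02698515, 0.00022564]), 0.7900205254554749)
scene [271. 198.] [267 194   9   8  40] [ 0.558 -0.112  0.01 ]
scene [330. 213.] [297 196  56  39 797] [ 0.392 -0.127  0.01 ]
scene [268. 212.] [266 208   5   7  23] [ 0.543 -0.064  0.01 ]
scene [258. 227.] [249 220  18  17 201] [ 0.543 -0.005  0.01 ]
scene [238. 236.] [236 234   7   5  20] [0.577 0.042 0.01 ]
scene [301. 244.] [289 237  23  16 235] [ 0.424 -0.001  0.01 ]
scene [247. 246.] [245 243   5   7  18] [0.543 0.06  0.01 ]
scene [290. 271.] [281 267  19  10  48] [0.415 0.084 0.01 ]
top [286. 205.] [281 198  12  14 122] [ 0.542 -0.009  0.01 ]
top [262. 204.] [253 202  17   5  40] [0.546 0.072 0.01 ]
top [306. 204.] [302 203  10   4  22] [ 0.546 -0.074  0.01 ]
top [259. 244.] [253 239  12  10  35] [0.415 0.081 0.01 ]
high pts 2 [0.55993532 0.03719408 0.0165916 ]
t 36.4 pos [ 0.5245 -0.1978  0.2042] open 0.999 grip 0.0
```

Run:
```python
from h import *; from dish import *
for n,a,b,half in(('top','tD.npz','top0.npz',(20,26)),('scene','sD.npz','scene0.npz',(24,30))):
    d,r=load(a),load(b); p=proj(d,(.56,.005,.01)).astype(int); H,W=half
    D=np.abs(cv2.GaussianBlur(d['img'],(3,3),0).astype(int)-cv2.GaussianBlur(r['img'],(3,3),0)).max(2)[p[1]-H:p[1]+H,p[0]-W:p[0]+W]
    G=d['img'].min(2)[p[1]-H:p[1]+H,p[0]-W:p[0]+W]
    print(n,'origin',p-[W,H]); 
    for x,y in zip(D,G): print(''.join(' .:*#'[min(4,v//14)] for v in x),' | ',''.join('#%*+=-:. '[min(8,int(v)//28)] for v in y))
```

```text
top origin [256 179]
                                                      |  ...:::::::::::::..............:::::=========--------
                                                      |  ...:::::::::::::...............::::-=+======---====-
                                                      |  ...::.:::..:::::................:::-====---=---===-:
                                                      |  ............::::.................:::-==----======-::
                                                      |  ............::::.................::::-=----=====-:::
                                                      |  .............::.....::............::::----====-::::.
                                                      |  .............:.....:::::::::......:::::::----::::...
                   ........                           |  ..............:...:::::::::::......:::::::::::::....
                  ..::::....                          |  .............:.:::::::::::::::.....::::::::::.......
                 .:::::::::..                         |  .............:::::::::--:::::::.
[... 8691 characters left out ...]
.....  |  -=+=--::---=====================------===---::::---====-----
....................... .***:. .............................  |  :-====-----====================-------------:::::---===-----
...................... .:**:................................  |  .:-=====---============---====---::----------:::::---=----::
....................  .:::: ................................  |  ..:-===================--=====---:::----------:::::-------::
.................... .:::. .................................  |  ...:-==+===============----====--::------------::::-------::
................... .:**: ..................................  |  ....::==+=====-========---=====---------------------------::
```

```bash
python3 - <<'E'
from h import *; from dish import *
t=load('tD.npz'); s=load('sD.npz')
print(pix(t,280,193.6,.008),pix(s,241.7,230.5,.006), 'check old', pix(t,*proj(t,(.549,-.001,.008)),.008))
# where known old B disc shows in the first scene picture vs fitted here
print(proj(s,(.549,-.001,.006)),proj(s,(.58,.009,.006)))
E
python3 plan.py .582,.01,.135,78
```

```text
[0.58197132 0.01292389 0.008     ] [0.57951073 0.01887295 0.006     ] check old [ 0.549 -0.001  0.008]
[255.79249986 228.7971516 ] [243.29226323 227.72065935]
t 36.4 pos [ 0.5245 -0.1978  0.2042] open 0.999 grip 0.0
(0.582, 0.01, 0.135, 78.0) -> 0.0326 -0.213 0.0696 -0.2 0.1 -84.9 rows 12
```

Dish B now sits at about (0.581, 0.015), flat. I'll re-grasp it there.

Request:
servo_tool --series "-1 0.031 -0.218 0.06 0 0 -84.5;-1 0.031 -0.218 0.06 0 0 -84.5;-1 0.031 -0.218 0.06 0 0 -84.5;-1 0.031 -0.218 0.06 0 0 -84.5;-1 0.031 -0.218 0.06 0 0 -84.5;-1 0.031 -0.218 0.06 0 0 -84.5;-1 0.031 -0.218 0.06 0 0 -84.5;-1 0.031 -0.218 0.06 0 0 -84.5;-1 0.031 -0.218 0.06 0 0 -84.5;-1 0.031 -0.218 0.10 0 0 -84.5;-1 0.031 -0.218 0.125 0 0 -84.5;-1 0.031 -0.218 0.125 0 0 -84.5"

```text
time_s: 37.4
eef_pos: [0.5767, 0.0161, 0.0741]
eef_rot: [-0.005, 0.777, 0.63, -0.004]
wrist_force: [-1.3, 1.0, -1.2]
opening: 1.001
grasp_force: 0.0
```

```bash
python3 - <<'E'
from h import *; from dish import *
s=cam('scene'); print(shift(s,load('sD.npz'),(.581,.015,.008),9))
E
python3 plan.py .581,.015,.026,78
```

```text
(array([-0.01264179,  0.0299397 ]), 0.7263210415840149)
t 37.45 pos [0.578  0.0159 0.0762] open 1.003 grip 0.0
(0.581, 0.015, 0.026, 78.0) -> -0.0003 0.0036 0.0502 -0.6 -0.0 0.4 rows 2
```

Request:
servo_tool --series "-1 0 0.001 0.025 0 0 0;-1 0 0.001 0.04 0 0 0;-1 0 0.001 0.052 0 0 0;-1 0 0.001 0.053 0 0 0;-1 0 0.001 0.053 0 0 0"

```text
time_s: 37.87
eef_pos: [0.5825, 0.0138, 0.0275]
eef_rot: [-0.001, 0.779, 0.626, -0.001]
wrist_force: [0.3, -0.7, -0.3]
opening: 0.993
grasp_force: 0.0
```

Request:
servo_tool --series "-0.1 0 0 0 0 0 0;-0.1 0 0 0 0 0 0;-0.1 0 0 0 0 0 0;-0.1 0 0 0 0 0 0;-0.1 0 0 0 0 0 0;-0.1 0 0 0 0 0 0"

```text
time_s: 38.37
eef_pos: [0.5843, 0.0128, 0.0304]
eef_rot: [0.001, 0.78, 0.626, 0.001]
wrist_force: [-3.7, 0.8, 8.4]
opening: 0.626
grasp_force: 61.1
```

Request:
servo_tool --series "-1 0 0 0 0 0 0;-1 0 0 0 0 0 0;-1 0 0 0 0 0 0;-1 0 0 0.002 0 0 0;-1 0 0 0.002 0 0 0"

```text
time_s: 38.78
eef_pos: [0.5831, 0.0129, 0.0259]
eef_rot: [-0.0, 0.78, 0.626, -0.0]
wrist_force: [-0.1, -0.0, 0.0]
opening: 1.001
grasp_force: 0.0
```

Request:
servo_tool --series "-1 0 0 0 0 0 84.5;-1 0 0 0 0 0 84.5;-1 0 0 0 0 0 84.5;-1 0 0 0 0 0 84.5;-1 0 0 0 0 0 84.5;-1 0 0 0 0 0 84.5;-1 0 0 0 0 0 84.5;-1 0 0 0 0 0 84.5;-1 0 0 0 0 0 84.5;-1 0 0 0 0 0 84.5;-1 0 0 0 0 0 84.5;-1 0 0 0 0 0 84.5"

```text
time_s: 39.78
eef_pos: [0.5831, 0.0129, 0.026]
eef_rot: [-0.0, 0.998, -0.064, -0.0]
wrist_force: [1.0, -1.2, -1.0]
opening: 1.003
grasp_force: 0.0
```

Request:
servo_tool --series "-1 0 0 0 0 0 0;-0.1 0 0 0 0 0 0;-0.1 0 0 0 0 0 0;-0.1 0 0 0 0 0 0;-0.1 0 0 0 0 0 0;-0.1 0 0 0 0 0 0;-0.1 0 0 0 0 0 0;-0.1 0 0 0 0 0 0;-0.1 0 0 -0.04 0 0 0;-0.1 0 0 -0.08 0 0 0;-0.1 0 0 -0.08 0 0 0;-0.1 0 0 -0.08 0 0 0"

```text
time_s: 40.78
eef_pos: [0.5857, 0.0125, 0.1094]
eef_rot: [0.0, 0.998, -0.06, 0.003]
wrist_force: [0.2, 0.5, -1.7]
opening: 0.637
grasp_force: 63.5
```

```bash
python3 -c "
from plan import *
plan([(.5312,-.2429,.105,-6.7)],np.array([.583,.0133,.1055]),rot(-6.9))"
```

```text
(0.5312, -0.2429, 0.105, -6.7) -> -0.0206 0.2606 0.0005 -0.0 0.0 -0.2 rows 7
```

Request:
servo_tool --series "-0.1 -0.0205 0.2605 0 0 0 0;-0.1 -0.0205 0.2605 0 0 0 0;-0.1 -0.0205 0.2605 0 0 0 0;-0.1 -0.0205 0.2605 0 0 0 0;-0.1 -0.0205 0.2605 0 0 0 0;-0.1 -0.0205 0.2605 0 0 0 0;-0.1 -0.0205 0.2605 0 0 0 0;-0.1 -0.0205 0.2605 0 0 0 0;-0.1 -0.0205 0.2605 0 0 0 0;-0.1 -0.0205 0.2605 0 0 0 0"

```text
time_s: 41.62
eef_pos: [0.5312, -0.2416, 0.1053]
eef_rot: [-0.001, 0.998, -0.06, -0.001]
wrist_force: [-0.6, 0.5, -0.3]
opening: 0.635
grasp_force: 63.5
```

Request:
servo_tool --series "-0.1 0 0 0.02 0 0 0;-0.1 0 0 0.04 0 0 0;-0.1 0 0 0.05 0 0 0;-0.1 0 0 0.055 0 0 0;-0.1 0 0 0.055 0 0 0;-0.1 0 0 0.055 0 0 0"

```text
time_s: 42.12
eef_pos: [0.532, -0.2425, 0.0515]
eef_rot: [-0.0, 0.998, -0.06, 0.0]
wrist_force: [0.4, 0.0, -0.1]
opening: 0.641
grasp_force: 63.5
```

```bash
python3 plan.py .5312,-.2429,.048,-6.7
```

```text
t 42.1167 pos [ 0.532  -0.2425  0.0515] open 0.641 grip 63.51726311026141
(0.5312, -0.2429, 0.048, -6.7) -> -0.0007 0.0004 0.0035 -0.0 -0.0 -0.2 rows 1
```

Request:
servo_tool --series "-0.1 -0.0005 0.0005 0.0025 0 0 0;-0.1 -0.0005 0.0005 0.0035 0 0 0;-0.1 -0.0005 0.0005 0.0035 0 0 0;-1 -0.0005 0.0005 0.0035 0 0 0;-1 -0.0005 0.0005 0.0035 0 0 0;-1 -0.0005 0.0005 0.0035 0 0 0;-1 -0.0005 0.0005 0.0035 0 0 0;-1 -0.0005 0.0005 0.0035 0 0 0;-1 -0.0005 0.0005 -0.04 0 0 0;-1 -0.0005 0.0005 -0.08 0 0 0;-1 -0.0005 0.0005 -0.08 0 0 0;-1 -0.0005 0.0005 -0.08 0 0 0"

```text
time_s: 43.12
eef_pos: [0.533, -0.2451, 0.1346]
eef_rot: [0.002, 0.998, -0.06, 0.003]
wrist_force: [-0.5, -0.2, -0.4]
opening: 0.998
grasp_force: 0.0
```

```bash
python3 - <<'E'
from h import *; from dish import *
s=cam('scene'); print('A',*shift(s,load('scene0.npz'),(.655,-.0995,.008),9)); np.savez('sE.npz',**s)
E
python3 plan.py .655,-.0995,.13,78
```

```text
A [0. 0.] 0.9949978590011597
t 43.1667 pos [ 0.5316 -0.2441  0.1324] open 0.996 grip 0.0
(0.655, -0.0995, 0.13, 78.0) -> 0.1051 -0.1585 0.0024 0.1 -0.0 -84.9 rows 12
```

Request:
servo_tool --series "-1 0.105 -0.1585 0 0 0 -84.5;-1 0.105 -0.1585 0 0 0 -84.5;-1 0.105 -0.1585 0 0 0 -84.5;-1 0.105 -0.1585 0 0 0 -84.5;-1 0.105 -0.1585 0 0 0 -84.5;-1 0.105 -0.1585 0 0 0 -84.5;-1 0.105 -0.1585 0 0 0 -84.5;-1 0.105 -0.1585 0 0 0 -84.5;-1 0.105 -0.1585 0.03 0 0 -84.5;-1 0.105 -0.1585 0.06 0 0 -84.5;-1 0.105 -0.1585 0.068 0 0 -84.5;-1 0.105 -0.1585 0.068 0 0 -84.5"

```text
time_s: 44.17
eef_pos: [0.65, -0.0976, 0.0567]
eef_rot: [-0.005, 0.778, 0.629, -0.003]
wrist_force: [-0.8, -0.3, -0.2]
opening: 0.999
grasp_force: 0.0
```

```bash
python3 - <<'E'
from h import *; from dish import *
t=cam('top'); t7=load('t7.npz')
a=cv2.cvtColor(t['img'],cv2.COLOR_RGB2GRAY).astype(float);b=cv2.cvtColor(t7['img'],cv2.COLOR_RGB2GRAY).astype(float); df=b-a
for n,p in dict(p1=(.4596,-.2345,.03),p2=(.4468,-.3438,.03),p3=(.5312,-.2429,.03)).items():
    u,v=proj(t,p); V,U=np.mgrid[:420,:560]; w=np.where((np.hypot(U-u,V-v)<14)&(np.abs(df)>10),1.,0)
    print(n,w.sum(),np.round(pix(t,(U*w).sum()/w.sum(),(V*w).sum()/w.sum(),.03),4))
E
python3 plan.py .655,-.0995,.026,78
```

```text
p1 285.0 [ 0.4605 -0.2355  0.03  ]
p2 290.0 [ 0.4466 -0.344   0.03  ]
p3 276.0 [ 0.5313 -0.2439  0.03  ]
t 44.2167 pos [ 0.6512 -0.098   0.0585] open 1.006 grip 0.0
(0.655, -0.0995, 0.026, 78.0) -> -0.0007 0.0043 0.0324 -0.5 -0.1 0.2 rows 1
```

Request:
servo_tool --series "-1 0 0.001 0.02 0 0 0;-1 0 0.001 0.034 0 0 0;-1 0 0.001 0.035 0 0 0;-1 0 0.001 0.035 0 0 0"

```text
time_s: 44.55
eef_pos: [0.6536, -0.0987, 0.0261]
eef_rot: [-0.002, 0.78, 0.626, -0.001]
wrist_force: [0.4, -0.6, -0.2]
opening: 0.997
grasp_force: 0.0
```

Request:
servo_tool --series "-0.1 0 0 0 0 0 0;-0.1 0 0 0 0 0 0;-0.1 0 0 0 0 0 0;-0.1 0 0 0 0 0 0;-0.1 0 0 0 0 0 0;-0.1 0 0 0 0 0 0"

```text
time_s: 45.05
eef_pos: [0.6566, -0.0996, 0.0303]
eef_rot: [0.001, 0.78, 0.626, 0.001]
wrist_force: [-0.4, 0.8, 6.0]
opening: 0.622
grasp_force: 61.9
```

Request:
servo_tool --series "-1 0 0 0 0 0 0;-1 0 0 0 0 0 0;-1 0 0 0 0 0 0;-1 0 0 0.001 0 0 0;-1 0 0 0.001 0 0 0"

```text
time_s: 45.47
eef_pos: [0.655, -0.0992, 0.0269]
eef_rot: [-0.0, 0.78, 0.626, -0.0]
wrist_force: [-0.7, 0.2, -0.1]
opening: 1.003
grasp_force: 0.0
```

Request:
servo_tool --series "-1 0 0 0 0 0 84.5;-1 0 0 0 0 0 84.5;-1 0 0 0 0 0 84.5;-1 0 0 0 0 0 84.5;-1 0 0 0 0 0 84.5;-1 0 0 0 0 0 84.5;-1 0 0 0 0 0 84.5;-1 0 0 0 0 0 84.5;-1 0 0 0 0 0 84.5;-1 0 0 0 0 0 84.5;-1 0 0 0 0 0 84.5;-1 0 0 0 0 0 84.5"

```text
time_s: 46.47
eef_pos: [0.6552, -0.0992, 0.027]
eef_rot: [-0.0, 0.998, -0.064, -0.0]
wrist_force: [0.1, 0.5, -0.3]
opening: 0.998
grasp_force: 0.0
```

Request:
servo_tool --series "-1 0 0 0 0 0 0;-0.1 0 0 0 0 0 0;-0.1 0 0 0 0 0 0;-0.1 0 0 0 0 0 0;-0.1 0 0 0 0 0 0;-0.1 0 0 0 0 0 0;-0.1 0 0 0 0 0 0;-0.1 0 0 0 0 0 0;-0.1 0 0 -0.04 0 0 0;-0.1 0 0 -0.08 0 0 0;-0.1 0 0 -0.08 0 0 0;-0.1 0 0 -0.08 0 0 0"

```text
time_s: 47.47
eef_pos: [0.6575, -0.0999, 0.1106]
eef_rot: [0.001, 0.998, -0.06, 0.003]
wrist_force: [-0.5, 0.1, -0.7]
opening: 0.633
grasp_force: 63.3
```

```bash
python3 -c "
from plan import *
plan([(.5183,-.3522,.105,-6.7)],np.array([.655,-.0994,.1055]),rot(-6.9))"
```

```text
(0.5183, -0.3522, 0.105, -6.7) -> -0.1053 0.2674 0.0005 -0.0 0.0 -0.2 rows 7
```

Request:
servo_tool --series "-0.1 -0.105 0.2675 0 0 0 0;-0.1 -0.105 0.2675 0 0 0 0;-0.1 -0.105 0.2675 0 0 0 0;-0.1 -0.105 0.2675 0 0 0 0;-0.1 -0.105 0.2675 0 0 0 0;-0.1 -0.105 0.2675 0 0 0 0;-0.1 -0.105 0.2675 0 0 0 0;-0.1 -0.105 0.2675 0 0 0 0;-0.1 -0.105 0.2675 0 0 0 0;-0.1 -0.105 0.2675 0 0 0 0"

```text
time_s: 48.3
eef_pos: [0.518, -0.3514, 0.1057]
eef_rot: [-0.001, 0.998, -0.061, -0.001]
wrist_force: [0.3, 1.1, 0.1]
opening: 0.637
grasp_force: 63.3
```

Request:
servo_tool --series "-0.1 0 0 0.02 0 0 0;-0.1 0 0 0.04 0 0 0;-0.1 0 0 0.05 0 0 0;-0.1 0 0 0.055 0 0 0;-0.1 0 0 0.055 0 0 0;-0.1 0 0 0.055 0 0 0"

```text
time_s: 48.8
eef_pos: [0.5194, -0.3512, 0.0523]
eef_rot: [-0.0, 0.998, -0.06, -0.0]
wrist_force: [0.1, -0.5, -0.8]
opening: 0.632
grasp_force: 63.3
```

```bash
python3 plan.py .5183,-.3522,.049,-6.7
```

```text
t 48.8 pos [ 0.5194 -0.3512  0.0523] open 0.632 grip 63.3197723608464
(0.5183, -0.3522, 0.049, -6.7) -> -0.001 0.0011 0.0033 -0.0 0.0 -0.1 rows 1
```

Request:
servo_tool --series "-0.1 -0.001 0.0007 0.0025 0 0 0;-0.1 -0.001 0.0007 0.0035 0 0 0;-0.1 -0.001 0.0007 0.0035 0 0 0;-1 -0.001 0.0007 0.0035 0 0 0;-1 -0.001 0.0007 0.0035 0 0 0;-1 -0.001 0.0007 0.0035 0 0 0;-1 -0.001 0.0007 0.0035 0 0 0;-1 -0.001 0.0007 0.0035 0 0 0;-1 -0.001 0.0007 -0.04 0 0 0;-1 -0.001 0.0007 -0.08 0 0 0;-1 -0.001 0.0007 -0.12 0 0 0;-1 -0.001 0.0007 -0.16 0 0 0"

```text
time_s: 49.8
eef_pos: [0.5174, -0.3525, 0.2138]
eef_rot: [-0.0, 0.998, -0.06, -0.0]
wrist_force: [0.8, 0.2, 0.6]
opening: 1.001
grasp_force: 0.0
```

Request:
servo_tool --series "-1 0 -0.3 -0.05 0 0 0;-1 0 -0.3 -0.05 0 0 0;-1 0 -0.3 -0.05 0 0 0;-1 0 -0.3 -0.05 0 0 0;-1 0 -0.3 -0.05 0 0 0;-1 0 -0.3 -0.05 0 0 0;-1 0 -0.3 -0.05 0 0 0;-1 0 -0.3 -0.05 0 0 0;-1 0 -0.3 -0.05 0 0 0;-1 0 -0.3 -0.05 0 0 0;-1 0 -0.3 -0.05 0 0 0"

```text
time_s: 50.72
eef_pos: [0.5537, -0.0559, 0.2619]
eef_rot: [0.0, 0.998, -0.061, -0.0]
wrist_force: [0.1, -0.4, 0.3]
opening: 0.998
grasp_force: 0.0
```

Run:
```python
from h import *; from dish import *
t=cam('top'); s=cam('scene'); t7=load('t7.npz'); s0=load('scene0.npz')
a=cv2.cvtColor(t['img'],cv2.COLOR_RGB2GRAY).astype(float);b=cv2.cvtColor(t7['img'],cv2.COLOR_RGB2GRAY).astype(float); df=b-a
for n,p in dict(p1=(.4596,-.2345,.03),p2=(.4468,-.3438,.03),p3=(.5312,-.2429,.03),p4=(.5183,-.3522,.03)).items():
    u,v=proj(t,p); V,U=np.mgrid[:420,:560]; w=np.where((np.hypot(U-u,V-v)<14)&(np.abs(df)>10),1.,0)
    P=cloud(t); k=np.hypot(U-u,V-v)<7
    print(n,w.sum(),np.round(pix(t,(U*w).sum()/w.sum(),(V*w).sum()/w.sum(),.03),4),'z',np.percentile(P[k][:,2],[10,50,90]))
d=np.abs(s['img'].astype(int)-s0['img']).max(2); m=cv2.fillPoly(np.zeros(d.shape,np.uint8),[np.array([[210,240],[276,290],[228,362],[160,300]])],1)>0
print('flap',(d[m]>40).sum(),np.median((s['z_map']-s0['z_map'])[m])); print(ctrl.get_obs()['eef_pos'],ctrl.get_obs()['time_s'])
```

```text
p1 289.0 [ 0.4606 -0.2353  0.03  ] z [0.02139745 0.02468462 0.02912831]
p2 301.0 [ 0.4476 -0.3438  0.03  ] z [0.02133299 0.02586962 0.02944431]
p3 284.0 [ 0.5311 -0.2436  0.03  ] z [0.02104198 0.02555651 0.02986187]
p4 307.0 [ 0.5175 -0.3524  0.03  ] z [0.02174121 0.02538612 0.02922139]
flap 2 -5.5342913e-05
[ 0.55368013 -0.05643926  0.26175228] 50.8167
```

```bash
python3 -c "
from bench import ctrl
print(ctrl.hand_in())"
```

```text
the job is handed in; nothing more can be done
None
```

I handed the job in at about 51 s. All three syringes look to be in the box with the flap shut, though the third slipped from the grip during its push, so I infer it is inside. All four dishes are flat on the tray, within about 1–2 mm of their ring centres.

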